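# Flash-sterilise the spoon end of a spatula in the bench steriliser

### The arm

A 6-joint arm with a two-finger parallel gripper is mounted at the origin on a cart in front of the work surface, level with it; the furniture and walls round the work are solid. World frame = base frame: x ahead of the robot, y to its left, z up, the work surface at z = 0. Lengths are in m, angles in rad, forces in N, time in s.
With the tool pointing down it reaches from about 0.275 to 1 m from the base axis. Payload 8.4 kg.
Tool frame: the origin (TCP) lies at the centre of the arm's flange, where the gripper is bolted on; the fingertips stand 173 mm ahead of it and the grasp point (between the pads) lies 155 mm ahead of it (bot.grasp_offset is the z of the grasp point in the tool frame, in m); z points along the fingers, y is the line along which they close (so a half turn about z gives the same grasp; the last joint's range is limited). The gripper opens to 85 mm and grips with 20 to 120 N. Pads are 22 mm wide; open, the fingers measure 114 mm over their backs; the gripper's body (76 mm by 85 mm) begins 54 mm behind the grasp point. The pads swing forward as they close: fully open they stand 13 mm farther back than shut.
Start: joints at [-1.19, 0.353, 1.633, -0, 1.155, -0.002], TCP at [0.233, -0.58, 0.405] pointing down, gripper open.
Joint ranges: [-2.63, 2.63], [-0.92, 2.1], [0.06, 2.66], [-1.3, 4.44], [0, 2.69], [-3.02, 3.02]. Speed limits (rad/s): [2.22, 2.22, 2.79, 3.14, 3.14, 3.14].

### API

Orientations are given as a unit quaternion [w, x, y, z].
In Python, from bench import bot gives the robot as it stands.
- The arm moves only by the tool play_rows, never from a script. Its argument "series" is a list of rows, each an object with "translation": the shift along the tool's x, y, z as a fraction of full scale, a list of three; "rotation": the turn, a rotation vector about the tool's x, y, z as a fraction of full scale, a list of three; "grip": the opening, from 0 (shut) to 1 (fully open). In form: [{"translation": [dx, dy, dz], "rotation": [rx, ry, rz], "grip": grip}, ...]. A call has 1 to 10 rows; each row shifts and turns the commanded pose from where the row before left it, along the tool's axes as they then stand; what a row does not reach is not made up. Full scale, the value 1, is 40 mm for a shift and 4 degrees for a turn. A row lasts 1/10 s, in which the tool goes at most 50 mm and 8.59 degrees, less where a joint would pass 70% of its speed; a pose out of reach is approached as far as the arm can. A call with a number of a shift or a turn outside -1 to 1 is refused whole. A call with a gripper value outside its range is refused whole. The fingers move at their own pace and stop on an object; the grip force is fixed at half the most. Time passes only in rows, so rows that do not move let the fingers close. It gives the time, the measured TCP pose, the force, the opening and the grip force at its end, in the units of the state.
- bot.observe(): the state, without advancing time (a new reading comes with each control period).
- bot.snapshot(name): name is "side" or "top"; returns (picture, depth): 420x560x3 uint8, blue, green, red; 420x560 float32, m along the optical axis (not along the pixel's ray), 0 where there is no reading.
- bot.camera_model(name): a dict with "fx", "fy", "cx", "cy" (pixels), "D" ([k1, k2, p1, p2, k3] as OpenCV has them; the pictures are not rectified), "xyz" and "rotation" of the camera in the world. Camera axes: x right, y down, z forward; pixel columns grow to the right and rows downward; lengths in m; the calibration is good to about 2 mm. A picture is of the moment at which its call begins. camera_model takes no time and is no camera call.
- bot.hand_in(): hands the job in; it is judged then, once.
Trained networks look in the newest picture that a camera, given by its name, has taken for a name from the list of things; names that differ only in an ending like _2 or _b are one class to them, and where a whole thing is asked for, a point or a joint stands for the part that bears it (a point fixed in the world has none). Each returns a list of dicts, best first, with "conf" (0 to 1); they miss things now and then, are a little off and sometimes report something else, mostly with a low value. They report only what shows in the picture. A call takes as long as a camera call.
- bot.look_for(thing, camera): "rect" ([left, top, right, bottom] as shares, 0 to 1, of the picture: columns of its width, rows of its height, round what is visible of it).
- bot.outline_of(thing, camera): "pixels" (420x560 bool, what is visible of it) and "rect" ([left, top, right, bottom] as shares, 0 to 1, of the picture: columns of its width, rows of its height, round what is visible of it).
The state is a dict: "t": time; "joint_positions": joint angles; "joint_velocities": joint speeds; "joint_efforts": joint torques, N m; "eef_pos": TCP position; "ee_rot": TCP orientation; "contact_force": force on the tool from outside, world axes, zero at the start; "wrist_torque": the same for the moment, N m; "width": finger opening in m; "grip_force": force on a finger pad.
Only numpy, scipy, OpenCV 4.12 (cv2) and the standard library are available. Lean on these libraries where they do the work, as an engineer would, in place of code of your own. Each camera call takes 0.05 s, during which the arm holds its last target. There are 200 camera calls.

### The job

The steel spatula stands spoon up in the plastic beaker, where only its spoon half can be taken: lift it out, lay it down (the wire tool rest serves) and take it again by the other half, then sterilise the spoon. Put the spoon first down the tilted tube of the bench steriliser, push gently until the spring cup at the bottom is all the way in, and keep it pressed for two to three seconds. Finally lay the spatula in both saddles of the tool rest with the spoon sticking well out past one end, and leave the beaker and the weighing bottle standing.

Things in the scene. Friction and masses are not known exactly. Their poses are not given: they have to be found in the camera images.
- spatula: Loose double-ended steel spatula, 193 mm long, 20 g: rod (solid as a bar 8 mm wide, 6.5 mm thick), blue sleeve at its middle, oval spoon at its -y end, square blade at its +y end. Origin: mid-length, 3 mm under the centre line; y runs from spoon to blade, z is normal to the spoon. Starts leaning in the beaker, spoon up, 54 degrees above level, 90 mm clear of the rim.
- spoon_tip (a point): Point on the rod's centre line at the very end of the spoon (0.5 mm short of it), 96 mm from the spatula's origin; its axes are the spatula's.
- tool_beaker: Loose clear plastic beaker, 76 mm wide, 85 mm high, upright, open; origin at the centre of its underside. It holds the spatula. It stands on one side of the rest, left or right, and the steriliser on the other.
- steriliser: Bench steriliser, fixed: white foot 150 x 104 x 28 mm, grey fork, perforated steel tube (65 mm outside, 117 mm long) with a white ceramic lining. Origin: centre of its underside; x points away from the side of the open mouth. The tube's axis lies in the x-z plane: from the mouth it runs along +x and down, 40 degrees below level.
- tube_mouth (a point): Centre of the tube's open mouth (45 mm to -x of the steriliser's origin, 137 mm above the bench). Bore 36 mm wide. The floor of the cup lies 80 mm down the axis from here when the cup is out, 90 mm when it is all the way in. Its axes are the steriliser's.
- start_cup (a joint): Travel of the ceramic cup at the bottom of the tube along the tube's axis, in m: 0 out (sprung), 0.010 all the way in. The spring pushes back with about 2.5 to 5 N. The cup is a dish 27 mm wide inside with a 7 mm rim.
- cup_floor (a point): Centre of the floor of the cup, moving with it; the axes are tilted, z points along the tube's axis out of the mouth.
- tool_rest: Wire tool rest, fixed: plate 125 x 66 mm, two upright frames of 5 mm wire 95 mm apart (x = -47.5 and +47.5 mm), each bent into an open V saddle 40 mm wide, 20 mm deep; posts at y = -24 and +24 mm, tops at 83 mm; nothing between the frames. Origin: centre of the underside; x runs from saddle to saddle, away from the robot.
- saddle_front (a point): Lowest point of the V of the farther saddle (+47.5 mm along the rest's x), on the wire's top, 61.5 mm above the bench. A lying spatula's centre line comes about 5 mm above it.
- saddle_back (a point): The same of the nearer saddle (-47.5 mm along the rest's x), 61.5 mm above the bench.
- weigh_bottle: Loose glass weighing bottle with a knobbed lid, 39 mm wide, 59 mm high, standing near the front edge; origin at the centre of its underside. A bystander.

How it is judged:
By the outcome, as a careful person would: the job done as asked, in the order asked, and still so for the second after the job is handed in, with the robot touching nothing.
It also fails if it takes over 66 s, if anything falls off the work surface, if the arm or the gripper's body presses on something with over 40 N, if the wrist force passes 120 N, or if a joint passes its speed limit or range.

## Working session

There is one attempt and no reset: what is moved stays moved. The work goes in short steps, Python scripts to look and compute and a tool call to move; the robot and the scene stay as the last step left them, time stands still between calls to the robot, and variables do not carry over. Pictures are saved under pics/ and viewed, at most 10 in all, crops included, and the job is handed in when it is done.

Besides the shell and the picture viewer there is one more tool, called after ">>>" in YAML: its name, and indented under it one key for each argument. play_rows: Moves the arm, as the interface text tells. Shift numbers are shares of 40 mm and turn numbers shares of 4 degrees, none past 1 either way. Its arguments: {"type":"object","properties":{"series":{"type":"array"}},"required":["series"]}

```bash
ls; mkdir -p pics; cat > h.py <<'E'
import numpy as np, cv2
from scipy.spatial.transform import Rotation as R
from bench import bot
def cam(n):
    c=bot.camera_model(n); K=np.array([[c['fx'],0,c['cx']],[0,c['fy'],c['cy']],[0,0,1]])
    r=np.array(c['rotation'],float)
    if r.size==4: M=R.from_quat(np.r_[r[1:],r[0]]).as_matrix()
    elif r.size==9: M=r.reshape(3,3)
    else: M=R.from_rotvec(r).as_matrix()
    return K,np.array(c['D'],float),np.array(c['xyz'],float),M
def cloud(n,d):
    K,D,t,M=cam(n); v,u=np.mgrid[0:420,0:560]
    p=cv2.undistortPoints(np.stack([u.ravel(),v.ravel()],1).astype(float)[:,None],K,D)[:,0]
    P=np.c_[p,np.ones(len(p))]*d.ravel()[:,None]
    P=P@M.T+t; P[d.ravel()==0]=np.nan
    return P.reshape(420,560,3)
def proj(n,X):
    K,D,t,M=cam(n); Y=(np.atleast_2d(X)-t)@M
    return cv2.projectPoints(Y,np.zeros(3),np.zeros(3),K,D)[0][:,0]
def ray(n,uv):
    K,D,t,M=cam(n); p=cv2.undistortPoints(np.array(uv,float).reshape(-1,1,2),K,D)[:,0]
    r=np.c_[p,np.ones(len(p))]@M.T; return t,r/np.linalg.norm(r,axis=1)[:,None]
E
python3 - <<'E'
from h import *
for n in ('side','top'):
    im,d=bot.snapshot(n); cv2.imwrite(f'pics/{n}0.png',im); np.save(f'pics/{n}0.npy',d)
    print(n,bot.camera_model(n))
    C=cloud(n,d)
    for th in ('spatula','tool_beaker','steriliser','tool_rest','weigh_bottle'):
        try: o=bot.outline_of(th,n)
        except Exception as e: print(th,e); continue
        for k in o[:2]:
            P=C[k['pixels']]; P=P[~np.isnan(P[:,0])]
            r=np.array(k['rect'])*[560,420,560,420]
            print(th,round(k['conf'],2),r.round(),len(P), np.percentile(P,[3,50,97],axis=0).round(3).tolist() if len(P) else '')
            np.save(f'pics/{n}_{th}.npy',k['pixels']) if k is o[0] else 0
print(bot.observe())
E
```

```text
pics
side {'fx': 429.17640507624645, 'fy': 429.17640507624645, 'cx': 281.0623024131024, 'cy': 207.10752296526667, 'D': array([-0.08622491,  0.        ,  0.        ,  0.        ,  0.        ]), 'xyz': array([0.55126543, 0.65052742, 0.66682966]), 'rotation': array([-0.00700841,  0.02066585,  0.90220959, -0.43074546])}
spatula 0.46 [230. 141. 256. 172.] 74 [[0.583, -0.241, 0.072], [0.6, -0.235, 0.095], [0.638, -0.232, 0.149]]
tool_beaker 0.66 [249. 160. 277. 202.] 1066 [[0.528, -0.275, 0.004], [0.559, -0.215, 0.053], [0.592, -0.203, 0.082]]
steriliser 0.59 [219. 285. 314. 380.] 6390 [[0.493, 0.2, 0.016], [0.551, 0.242, 0.056], [0.63, 0.277, 0.151]]
tool_rest 0.55 [254. 224. 314. 276.] 1305 [[0.467, -0.027, 0.002], [0.522, 0.009, 0.005], [0.58, 0.041, 0.063]]
weigh_bottle 0.74 [325. 202. 340. 230.] 344 [[0.384, -0.173, -0.003], [0.407, -0.102, 0.03], [0.421, -0.093, 0.055]]
top {'fx': 412.47319115378457, 'fy': 412.47319115378457, 'cx': 281.80724436601116, 'cy': 205.93583893147613, 'D': array([-0.03935694,  0.        ,  0.        ,  0.        ,  0.        ]), 'xyz': array([0.41778272, 0.0
[... 683 characters left out ...]
sitions': array([-1.19040122e+00,  3.52985742e-01,  1.63341350e+00,  3.58147413e-05,
        1.15522097e+00, -2.45495932e-03]), 'joint_velocities': array([ 0.00025684, -0.00081616, -0.00162559, -0.0008434 , -0.0003923 ,
       -0.00056717]), 'joint_efforts': array([ 2.45210176e-03, -6.04867744e+01, -3.42307520e+01,  1.38895538e-05,
        1.38733027e-03,  1.59367943e-05]), 'eef_pos': array([ 0.23344917, -0.57975636,  0.40468409]), 'ee_rot': array([-1.66119392e-05,  9.81735483e-01,  1.90250994e-01,  1.35029373e-05]), 'contact_force': array([ 0.44690322, -0.48683728,  0.61808451]), 'wrist_torque': array([-0.01622387,  0.02270264, -0.01053439]), 'grip_force': 0.0, 'width': 0.08596017894917612}
```

```bash
python3 - <<'E'
import cv2,numpy as np
a=cv2.imread('pics/top0.png')[130:290,140:440]; b=cv2.imread('pics/side0.png')[125:395,205:365]
cv2.imwrite('pics/topc.png',cv2.resize(a,None,fx=2.6,fy=2.6,interpolation=cv2.INTER_CUBIC))
cv2.imwrite('pics/sidec.png',cv2.resize(b,None,fx=2.2,fy=2.2,interpolation=cv2.INTER_CUBIC))
E
python3 - <<'E'
from h import *
for n in ('top','side'):
    C=cloud(n,np.load(f'pics/{n}0.npy'))
    # spatula line fit by SVD on mask
    P=C[np.load(f'pics/{n}_spatula.npy')]; P=P[~np.isnan(P[:,0])]
    m=np.median(P,0)
    for _ in range(5):
        dd=np.linalg.svd(P-m,full_matrices=False)[2][0]; e=np.linalg.norm((P-m)-np.outer((P-m)@dd,dd),axis=1); P=P[e<max(.006,np.median(e)*1.0)]; m=P.mean(0)
    dd*=np.sign(dd[2]); s=(P-m)@dd
    print(n,'spat',m.round(4),dd.round(3),'elev',np.degrees(np.arcsin(dd[2])).round(1),'az',np.degrees(np.arctan2(dd[1],dd[0])).round(1),'top',(m+dd*s.max()).round(4),len(P))
    # rest wire tops
    P=C[np.load(f'pics/{n}_tool_rest.npy')]; P=P[~np.isnan(P[:,0])]
    Q=P[(P[:,2]<0.01)]; print('plate',cv2.minAreaRect((Q[:,:2]*1000).astype(np.float32)),len(Q), np.median(Q[:,2]))
    Q=P[(P[:,2]>.055)]; print('wire',Q[Q[:,0].argsort()].round(3).tolist()[::6])
    P=C[np.load(f'pics/{n}_steriliser.npy')]; P=P[~np.isnan(P[:,0])]
    Q=P[abs(P[:,2]-.028)<.005]; print('foot',cv2.minAreaRect((Q[:,:2]*1000).astype(np.float32)),len(Q))
    P=C[np.load(f'pics/{n}_tool_beaker.npy')]; P=P[~np.isnan(P[:,0])]
    Q=P[P[:,2]>.075]; print('beaker rim',cv2.minEnclosingCircle((Q[:,:2]*1000).astype(np.float32)),len(Q))
E
```

```text
top spat [ 0.6033 -0.2372  0.104 ] [0.597 0.012 0.802] elev 53.3 az 1.2 top [ 0.6438 -0.2363  0.1584] 106
plate ((525.72216796875, 4.539085388183594), (128.74392700195312, 67.38445281982422), 12.329633712768555) 1251 0.0071929857911554596
wire [[0.472, 0.019, 0.078], [0.474, 0.011, 0.078], [0.476, 0.017, 0.082], [0.477, -0.002, 0.067], [0.478, 0.006, 0.073], [0.479, -0.002, 0.066], [0.48, -0.018, 0.075], [0.481, -0.027, 0.061], [0.482, -0.02, 0.081], [0.484, -0.022, 0.083], [0.565, 0.039, 0.072], [0.566, 0.028, 0.077], [0.568, 0.033, 0.081], [0.57, 0.022, 0.069], [0.571, 0.028, 0.078], [0.572, 0.024, 0.071], [0.573, 0.013, 0.066], [0.574, 0.008, 0.071], [0.575, -0.009, 0.081], [0.576, 0.004, 0.073]]
foot ((559.198974609375, 217.483642578125), (99.82013702392578, 156.5375518798828), 73.99332427978516) 1057
beaker rim ((560.4520263671875, -239.78533935546875), 39.741851806640625) 184
side spat [ 0.5965 -0.2351  0.0925] [0.564 0.022 0.826] elev 55.6 az 2.2 top [ 0.6126 -0.2345  0.1161] 36
plate ((521.4326782226562, -13.62457275390625), (134.60960388183594, 103.77349090576172), 12.985962867736816) 1139 0.004898066536974777
wire [[0.472, 0.02, 0.058], [0.477, 0.002, 0.066], [0.478, -0.01, 0.064], [0.479, -0.019, 0.073], [0.48, -0.014, 0.071], [0.481, -0.02, 0.074], [0.483, -0.027, 0.063], [0.564, 0.041, 0.063], [0.566, 0.041, 0.06], [0.57, 0.013, 0.063], [0.572, 0.011, 0.062]]
foot ((558.5189819335938, 220.76222229003906), (101.0107192993164, 155.15150451660156), 74.27323150634766) 2382
beaker rim ((560.8902587890625, -237.876953125), 40.3762092590332) 162
```

View pics/topc.png

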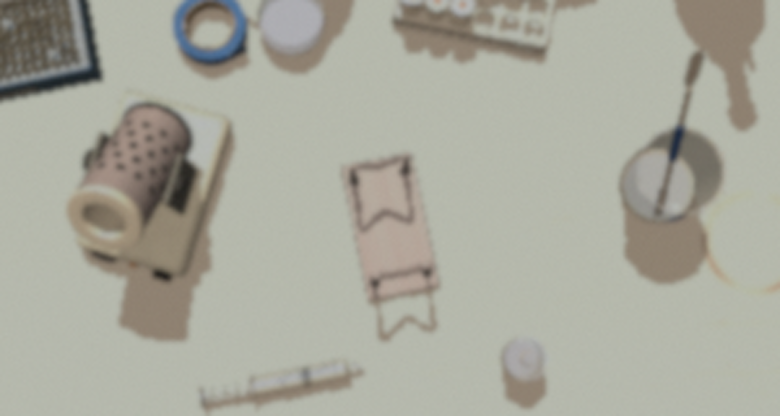

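View pics/sidec.png

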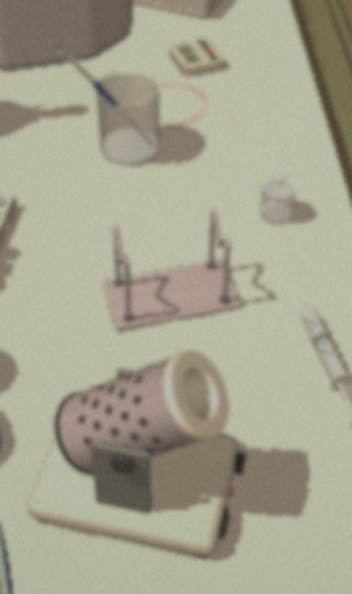

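```bash
python3 - <<'E'
from h import *
from scipy.optimize import least_squares
Ps={}
for n in ('top','side'):
    C=cloud(n,np.load(f'pics/{n}0.npy')); P=C[np.load(f'pics/{n}_steriliser.npy')]; P=P[~np.isnan(P[:,0])]; Ps[n]=P[P[:,2]>.06]
def res(p,P):
    yaw,x,y,z=p; c=np.cos(np.radians(40)); a=np.array([c*np.cos(yaw),c*np.sin(yaw),-np.sin(np.radians(40))])
    q=P-[x,y,z]; s=q@a; r=np.linalg.norm(q-np.outer(s,a),axis=1)
    cyl=np.hypot(r-.0325,np.maximum(0,np.maximum(-s,s-.117)))
    face=np.hypot(s,np.maximum(0,np.maximum(.018-r,r-.0325)))
    return np.minimum(cyl,face)
for k,P in list(Ps.items())+[('both',np.vstack(list(Ps.values())))]:
    best=min((least_squares(res,[y0,.515,.23,.137],args=(P,),loss='cauchy',f_scale=.002) for y0 in (-.5,-.28,0)),key=lambda o:o.cost)
    p=best.x; org=p[1:3]+.045*np.array([np.cos(p[0]),np.sin(p[0])])
    print(k,np.degrees(p[0]).round(1),p[1:].round(4),'org',org.round(4),'med res',np.median(res(p,P)).round(4),len(P))
E
```

```text
top -16.3 [0.5139 0.2332 0.1355] org [0.5571 0.2206] med res 0.0011 1747
side -15.4 [0.5115 0.2307 0.1343] org [0.5549 0.2187] med res 0.0009 3149
both -15.6 [0.512  0.2308 0.1346] org [0.5553 0.2187] med res 0.0012 4896
```

>>> play_rows:
  series:
    - {"translation": [0.35, 0.9, 0], "rotation": [0, 0, 1], "grip": 1}
    - {"translation": [0.35, 0.9, 0], "rotation": [0, 0, 1], "grip": 1}
    - {"translation": [0.35, 0.9, 0], "rotation": [0, 0, 1], "grip": 1}
    - {"translation": [0.35, 0.9, 0], "rotation": [0, 0, 1], "grip": 1}
    - {"translation": [0.35, 0.9, 0], "rotation": [0, 0, 1], "grip": 1}

```text
t: 1.1
eef_pos: [0.3454, -0.7378, 0.4046]
ee_rot: [-0.0, 1.0, 0.016, 0.0]
contact_force: [0.9, 0.2, 0.3]
width: 0.0854
grip_force: 0.0
```

>>> play_rows:
  series:
    - {"translation": [0.32, -0.95, 0], "rotation": [0, 0, 0], "grip": 1}
    - {"translation": [0.32, -0.95, 0], "rotation": [0, 0, 0], "grip": 1}
    - {"translation": [0.32, -0.95, 0], "rotation": [0, 0, 0], "grip": 1}
    - {"translation": [0.32, -0.95, 0], "rotation": [0, 0, 0], "grip": 1}
    - {"translation": [0.32, -0.95, 0], "rotation": [0, 0, 0], "grip": 1}
    - {"translation": [0.32, -0.95, 0], "rotation": [0, 0, 0], "grip": 1}
    - {"translation": [0.32, -0.95, 0], "rotation": [0, 0, 0], "grip": 1}
    - {"translation": [0.32, -0.95, 0], "rotation": [0, 0, 0], "grip": 1}
    - {"translation": [0.32, -0.95, 0], "rotation": [0, 0, 0], "grip": 1}
    - {"translation": [0.32, -0.95, 0], "rotation": [0, 0, 0], "grip": 1}

```text
t: 2.1
eef_pos: [0.4595, -0.3512, 0.4048]
ee_rot: [0.0, 1.0, 0.017, 0.0]
contact_force: [1.0, -0.2, -0.0]
width: 0.0853
grip_force: 0.0
```

```bash
cat >> h.py <<'E'
def st():
    s=bot.observe(); q=s['ee_rot']; M=R.from_quat(np.r_[q[1:],q[0]]).as_matrix()
    return s,np.array(s['eef_pos']),M
def show():
    s,p,M=st(); print('t',round(s['t'],2),'j',s['joint_positions'].round(3),'tcp',p.round(4),'G',(p+.155*M[:,2]).round(4),'tx',M[:,0].round(3),'tz',M[:,2].round(3),'w',round(s['width'],4),'gf',round(s['grip_force'],1),'F',s['contact_force'].round(1))
    with open('log.txt','a') as f: f.write(' '.join(map(str,np.r_[s['joint_positions'],p,M.ravel()]))+'\n')
E
python3 -c "
from h import *
show()"
```

```text
t 2.1 j [-0.655  0.281  1.735  0.     1.125  0.882] tcp [ 0.4595 -0.3512  0.4048] G [ 0.4596 -0.3513  0.2498] tx [0.999 0.033 0.   ] tz [ 0. -0. -1.] w 0.0853 gf 0.0 F [ 1.  -0.2 -0. ]
```

>>> play_rows:
  series:
    - {"translation": [0.32, -0.95, 0], "rotation": [0, 0, 0], "grip": 1}
    - {"translation": [0.32, -0.95, 0], "rotation": [0, 0, 0], "grip": 1}
    - {"translation": [0.32, -0.95, 0], "rotation": [0, 1, 0], "grip": 1}
    - {"translation": [0, 0, 0], "rotation": [0, 1, 0], "grip": 1}
    - {"translation": [0, 0, 0], "rotation": [0, 1, 0], "grip": 1}
    - {"translation": [0, 0, 0], "rotation": [0, 1, 0], "grip": 1}

```text
t: 2.7
eef_pos: [0.494, -0.237, 0.405]
ee_rot: [-0.002, 0.99, 0.017, 0.141]
contact_force: [0.6, -0.4, 0.7]
width: 0.0857
grip_force: 0.0
```

```bash
python3 -c "
from h import *
show()"
```

```text
t 2.7 j [-0.493  0.175  1.889  0.189  0.84   0.933] tcp [ 0.494 -0.237  0.405] G [ 0.5372 -0.2356  0.2561] tx [0.96  0.033 0.279] tz [ 0.278  0.009 -0.96 ] w 0.0857 gf 0.0 F [ 0.6 -0.4  0.7]
```

>>> play_rows:
  series:
    - {"translation": [0, 0, 0], "rotation": [0, 1, 0], "grip": 1}
    - {"translation": [0, 0, 0], "rotation": [0, 1, 0], "grip": 1}
    - {"translation": [0, 0, 0], "rotation": [0, 1, 0], "grip": 1}
    - {"translation": [0, 0, 0], "rotation": [0, 0.5, 0], "grip": 1}

```text
t: 3.1
eef_pos: [0.4935, -0.2375, 0.4048]
ee_rot: [-0.004, 0.965, 0.016, 0.26]
contact_force: [-0.1, 0.9, -1.1]
width: 0.0855
grip_force: 0.0
```

```bash
python3 -c "
from h import *
show()"
```

```text
t 3.1 j [-0.535  0.143  1.97   0.477  0.629  0.67 ] tcp [ 0.4935 -0.2375  0.4048] G [ 0.5713 -0.235   0.2707] tx [0.864 0.029 0.502] tz [ 0.502  0.016 -0.865] w 0.0855 gf 0.0 F [-0.1  0.9 -1.1]
```

```bash
cat > kin.py <<'E'
from h import *
from scipy.optimize import least_squares
E=lambda s,a: R.from_euler(s,a).as_matrix()
def ori(j): return E('z',j[0])@E('y',j[1]+j[2])@E('z',j[3])@E('y',j[4])@E('z',j[5])
D0=np.loadtxt('log.txt',ndmin=2)
extra=[[-1.19040122,.352985742,1.6334135,3.58e-5,1.15522,-.002455,.23344917,-.57975636,.40468409]]
Cst=np.mean([ori(d[:6]).T@d[9:].reshape(3,3) for d in D0],0)
u,_,v=np.linalg.svd(Cst); Cst=u@v
def fk(p,j):
    a,h,b1,c1,b2,c2,d=p; r=a+b1*np.sin(j[1])+c1*np.cos(j[1])+b2*np.sin(j[1]+j[2])+c2*np.cos(j[1]+j[2])
    z=h+b1*np.cos(j[1])-c1*np.sin(j[1])+b2*np.cos(j[1]+j[2])-c2*np.sin(j[1]+j[2])
    M=ori(j)@Cst
    return np.array([r*np.cos(j[0]),r*np.sin(j[0]),z])+d*M[:,2],M
S=[(d[:6],d[6:9]) for d in np.vstack([D0[:,:9],extra])]
reg=np.array([0,.3,.4,0,.35,0,.1])
f=least_squares(lambda p:np.r_[np.concatenate([(fk(p,j)[0]-t)*1e3 for j,t in S]),(p-reg)*.3],reg)
P=f.x; jl=np.array([[-2.63,2.63],[-.92,2.1],[.06,2.66],[-1.3,4.44],[0,2.69],[-3.02,3.02]])
def ik(pos,M,j0):
    g=lambda j:np.r_[(fk(P,j)[0]-pos)*10,(fk(P,j)[1]-M).ravel()]
    s=least_squares(g,np.clip(j0,jl[:,0]+.01,jl[:,1]-.01),bounds=(jl[:,0],jl[:,1]))
    return s.x,np.abs(s.fun).max()
def tool(tx,tz):
    tz=np.array(tz,float);tz/=np.linalg.norm(tz);tx=np.array(tx,float);tx-=tx@tz*tz;tx/=np.linalg.norm(tx)
    return np.c_[tx,np.cross(tz,tx),tz]
E
python3 - <<'E'
from kin import *
print(Cst.round(2),P.round(4),np.abs(f.fun).max().round(2))
r=np.radians
s,p,M=st(); j0=s['joint_positions']
def seg(name,yaw,th,G,j0):
    # th: forward tilt of tool z (deg), yaw of tool x
    u=np.array([np.cos(r(yaw)),np.sin(r(yaw)),0]); tz=np.sin(r(th))*u-np.cos(r(th))*np.array([0,0,1]); tx=np.cos(r(th))*u+np.sin(r(th))*np.array([0,0,1])
    T=tool(tx,tz); j,e=ik(np.array(G)-.155*T[:,2],T,j0); print(name,th,j.round(2),round(e,4)); return j
for th in (10,20,30,40):
    j=seg('grasp',1.8,th,[.611,-.237,.114],j0); j=seg('lifted',1.8,th,[.64,-.237,.28],j)
    j=seg('lay',12.3,th-54,[.604,.0225,.067],j0)
for th in (0,-20,-30,-40):
    j=seg('ster',-16,th,[.478,.24,.167],[.4,.3,1.6,0,1.5,1.5])
E
```

```text
[[ 0. -1.  0.]
 [ 1.  0.  0.]
 [-0.  0.  1.]] [-0.0311  0.3319  0.5669  0.0092  0.5265  0.0741  0.1756] 1.32
grasp 10 [-0.41  0.48  1.77  0.11  0.73  1.06] 0.0
lifted 10 [-0.39  0.34  1.6   0.08  1.05  1.11] 0.0
lay -44 [ 0.09  0.94  1.21 -0.09  1.75  1.46] 0.0
grasp 20 [-0.45  0.44  1.88  0.32  0.53  0.83] 0.0
lifted 20 [-0.43  0.27  1.72  0.21  0.84  1.  ] 0.0
lay -34 [ 0.08  0.84  1.34 -0.08  1.55  1.46] 0.0
grasp 30 [-0.5   0.43  1.99  0.79  0.36  0.35] 0.0
lifted 30 [-0.47  0.23  1.84  0.41  0.65  0.79] 0.0
lay -24 [ 0.07  0.74  1.47 -0.06  1.35  1.45] 0.0
grasp 40 [-0.55  0.45  2.08  1.55  0.36 -0.45] 0.0
lifted 40 [-0.52  0.21  1.95  0.78  0.5   0.41] 0.0
lay -14 [ 0.06  0.65  1.6  -0.04  1.13  1.44] 0.0
ster 0 [0.47 0.32 1.89 0.   0.94 2.32] 0.0
ster -20 [0.34 0.46 1.71 0.21 1.27 2.1 ] 0.0
ster -30 [0.3  0.55 1.62 0.28 1.43 2.04] 0.0
ster -40 [0.26 0.64 1.54 0.34 1.59 2.01] 0.0
```

>>> play_rows:
  series:
    - {"translation": [-0.22, 0.02, 0.78], "rotation": [0, 0, 0], "grip": 1}
    - {"translation": [-0.22, 0.02, 0.78], "rotation": [0, 0, 0], "grip": 1}
    - {"translation": [-0.22, 0, 0.78], "rotation": [0, 0, 0], "grip": 1}
    - {"translation": [-0.22, 0, 0.78], "rotation": [0, 0, 0], "grip": 1}
    - {"translation": [-0.22, 0, 0.78], "rotation": [0, 0, 0], "grip": 1}
    - {"translation": [0, 0, 0], "rotation": [0, 0, 0], "grip": 1}

```text
t: 3.7
eef_pos: [0.533, -0.237, 0.2438]
ee_rot: [-0.006, 0.967, 0.016, 0.256]
contact_force: [-0.2, 1.2, -1.5]
width: 0.0852
grip_force: 0.0
```

```bash
python3 -c "
from h import *
show()
for n in ('top','side'):
    im,d=bot.snapshot(n); cv2.imwrite(f'pics/{n}1.png',im)
a=cv2.imread('pics/top1.png')[130:230,340:460]; b=cv2.imread('pics/side1.png')[110:210,200:320]
cv2.imwrite('pics/g1.png',cv2.resize(np.hstack([a,b]),None,fx=3.2,fy=3.2,interpolation=cv2.INTER_CUBIC))
"
```

```text
t 3.7 j [-0.494  0.435  2.015  0.842  0.345  0.291] tcp [ 0.533  -0.237   0.2438] G [ 0.6097 -0.2339  0.1091] tx [0.868 0.028 0.495] tz [ 0.495  0.02  -0.869] w 0.0852 gf 0.0 F [-0.2  1.2 -1.5]
```

View pics/g1.png

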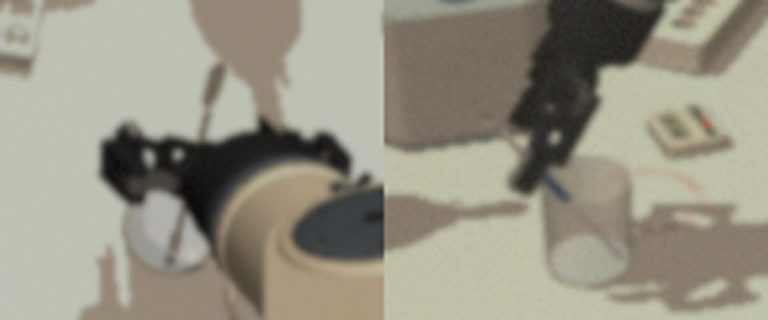

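>>> play_rows:
  series:
    - {"translation": [0.2, 0, -0.08], "rotation": [0, 0, 0], "grip": 1}
    - {"translation": [0, 0, 0], "rotation": [0, 0, 0], "grip": 0}
    - {"translation": [0, 0, 0], "rotation": [0, 0, 0], "grip": 0}
    - {"translation": [0, 0, 0], "rotation": [0, 0, 0], "grip": 0}
    - {"translation": [0, 0, 0], "rotation": [0, 0, 0], "grip": 0}
    - {"translation": [0, 0, 0], "rotation": [0, 0, 0], "grip": 0}
    - {"translation": [0, 0, 0], "rotation": [0, 0, 0], "grip": 0}
    - {"translation": [0, 0, 0], "rotation": [0, 0, 0], "grip": 0}

```text
t: 4.6
eef_pos: [0.5391, -0.2376, 0.2543]
ee_rot: [-0.004, 0.966, 0.016, 0.259]
contact_force: [-0.6, 0.2, 1.1]
width: 0.0064
grip_force: 58.5
```

```bash
python3 -c "
from h import *
show()"
```

```text
t 4.6 j [-0.49   0.423  2.001  0.8    0.356  0.34 ] tcp [ 0.5391 -0.2376  0.2543] G [ 0.6165 -0.2349  0.1201] tx [0.866 0.029 0.5  ] tz [ 0.5    0.017 -0.866] w 0.0064 gf 58.5 F [-0.6  0.2  1.1]
```

>>> play_rows:
  series:
    - {"translation": [0.3, 0, -0.3], "rotation": [0, 0, 0], "grip": 0}
    - {"translation": [0.6, 0, -0.62], "rotation": [0, 0, 0], "grip": 0}
    - {"translation": [0.6, 0, -0.62], "rotation": [0, 0, 0], "grip": 0}
    - {"translation": [0.6, 0, -0.62], "rotation": [0, 0, 0], "grip": 0}
    - {"translation": [0.6, 0, -0.62], "rotation": [0, 0, 0], "grip": 0}
    - {"translation": [0.6, 0, -0.62], "rotation": [0, 0, 0], "grip": 0}
    - {"translation": [0.3, 0, -0.3], "rotation": [0, 0, 0], "grip": 0}
    - {"translation": [0, 0, 0], "rotation": [0, 0, 0], "grip": 0}

```text
t: 5.4
eef_pos: [0.5907, -0.2361, 0.4575]
ee_rot: [-0.003, 0.965, 0.017, 0.261]
contact_force: [0.5, 0.1, -0.3]
width: 0.0066
grip_force: 58.6
```

```bash
cat >> h.py <<'E'
def look(tag,things=('spatula',)):
    s,p,M=st(); G=p+.155*M[:,2]
    for n in ('top','side'):
        im,d=bot.snapshot(n); cv2.imwrite(f'pics/{n}{tag}.png',im); C=cloud(n,d)
        for th in things:
            for k in bot.outline_of(th,n)[:2]:
                P=C[k['pixels']]; P=P[~np.isnan(P[:,0])]; r=np.array(k['rect'])*[560,420,560,420]
                print(n,th,round(k['conf'],2),r.round(),len(P))
                if len(P)<20: continue
                if th!='spatula': print(np.percentile(P,[3,50,97],axis=0).round(3).tolist()); continue
                m=np.median(P,0)
                for _ in range(6):
                    dd=np.linalg.svd(P-m,full_matrices=False)[2][0]; e=np.linalg.norm((P-m)-np.outer((P-m)@dd,dd),axis=1); P=P[e<max(.005,np.median(e))]; m=P.mean(0)
                dd*=np.sign(dd[0]); sg=(P-m)@dd
                print('  m',m.round(4),'d',dd.round(3),'elev',np.degrees(np.arcsin(dd[2])).round(1),'az',np.degrees(np.arctan2(dd[1],dd[0])).round(1),'ends',(m+dd*sg.min()).round(4),(m+dd*sg.max()).round(4),'tcp-along from +end',((m+dd*sg.max()-G)@dd).round(4))
E
python3 -c "
from h import *
show(); look('2',('spatula','tool_beaker'))
a=cv2.imread('pics/top2.png')[110:250,300:480]; b=cv2.imread('pics/side2.png')[60:200,160:340]
cv2.imwrite('pics/g2.png',cv2.resize(np.hstack([a,b]),None,fx=2.2,fy=2.2,interpolation=cv2.INTER_CUBIC))
"
```

```text
t 5.4 j [-0.444  0.222  1.744  0.353  0.728  0.881] tcp [ 0.5907 -0.2361  0.4575] G [ 0.6688 -0.2337  0.3236] tx [0.863 0.031 0.504] tz [ 0.504  0.015 -0.864] w 0.0066 gf 58.6 F [ 0.5  0.1 -0.3]
top spatula 0.84 [417.  81. 446. 170.] 245
  m [ 0.6197 -0.2344  0.2564] d [0.546 0.061 0.835] elev 56.6 az 6.4 ends [ 0.5876 -0.238   0.2075] [ 0.6907 -0.2265  0.3651] tcp-along from +end 0.0471
top spatula 0.43 [273. 188. 307. 248.] 1479
  m [0.524  0.0055 0.0075] d [ 0.986  0.164 -0.007] elev -0.4 az 9.5 ends [ 0.4638 -0.0045  0.008 ] [0.5861 0.0158 0.0071] tcp-along from +end -0.0384
top tool_beaker 0.78 [376. 178. 421. 215.] 1118
[[0.528, -0.276, -0.0], [0.566, -0.252, 0.029], [0.595, -0.206, 0.086]]
side spatula 0.63 [251. 221. 316. 276.] 1541
  m [0.524  0.0069 0.0047] d [ 0.971  0.238 -0.001] elev -0.1 az 13.8 ends [ 0.4625 -0.0082  0.0047] [0.5832 0.0214 0.0046] tcp-along from +end -0.0221
side spatula 0.51 [201.  61. 243. 116.] 120
  m [ 0.6408 -0.2678  0.2602] d [ 0.114 -0.909 -0.402] elev -23.7 az -82.9 ends [ 0.6355 -0.225   0.2791] [ 0.6739 -0.5321  0.1434] tcp-along from +end 0.3441
side tool_beaker 0.6 [248. 159. 280. 199.] 1110
[[0.528, -0.276, 0.005], [0.56, -0.216, 0.054], [0.593, -0.204, 0.082]]
```

View pics/g2.png

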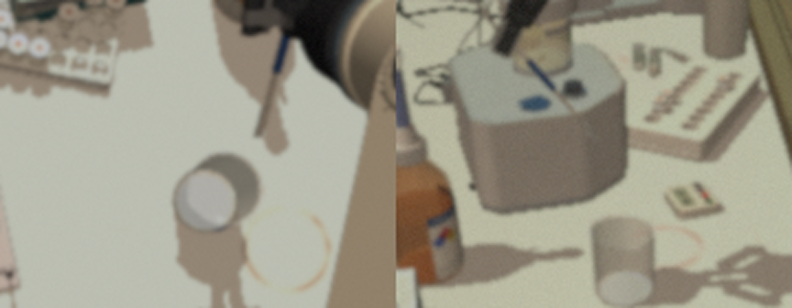

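>>> play_rows:
  series:
    - {"translation": [0, -0.48, 0], "rotation": [0, -1, 0], "grip": 0}
    - {"translation": [0, -0.48, 0], "rotation": [0, -1, 0], "grip": 0}
    - {"translation": [0, -0.48, 0], "rotation": [0, -1, 0], "grip": 0}
    - {"translation": [0, -0.48, 0], "rotation": [0, -1, 0], "grip": 0}
    - {"translation": [0, -0.48, 0], "rotation": [0, -1, 0], "grip": 0}
    - {"translation": [0, -0.48, 0], "rotation": [0, -1, 0], "grip": 0}
    - {"translation": [0, -0.48, 0], "rotation": [0, -1, 0], "grip": 0}
    - {"translation": [0, -0.48, 0], "rotation": [0, -1, 0], "grip": 0}
    - {"translation": [0, -0.48, 0], "rotation": [0, -1, 0], "grip": 0}
    - {"translation": [0, -0.48, 0], "rotation": [0, -1, 0], "grip": 0}

```text
t: 6.7
eef_pos: [0.5831, -0.0432, 0.4536]
ee_rot: [0.001, 0.996, 0.017, -0.089]
contact_force: [0.4, 0.3, -0.7]
width: 0.0063
grip_force: 58.6
```

>>> play_rows:
  series:
    - {"translation": [0, -0.48, 0], "rotation": [0, -1, 0], "grip": 0}
    - {"translation": [0, -0.48, 0], "rotation": [0, -1, 0], "grip": 0}
    - {"translation": [0, -0.48, 0], "rotation": [0, -1, 0], "grip": 0}
    - {"translation": [0, -0.48, 0], "rotation": [0, -0.75, 0], "grip": 0}
    - {"translation": [0, 0, 0], "rotation": [-0.37, 0, -0.79], "grip": 0}
    - {"translation": [0, 0, 0], "rotation": [-0.37, 0, -0.79], "grip": 0}
    - {"translation": [0, 0, 0], "rotation": [-0.37, 0, -0.79], "grip": 0}
    - {"translation": [0, 0, 0], "rotation": [0, 0, 0], "grip": 0}

```text
t: 7.5
eef_pos: [0.5806, 0.033, 0.4536]
ee_rot: [0.024, 0.97, 0.106, -0.216]
contact_force: [-0.2, -1.0, -1.1]
width: 0.0067
grip_force: 58.6
```

```bash
python3 -c "
from h import *
show(); look('3')"
```

```text
t 7.5 j [ 0.072  0.368  1.536 -0.062  1.671  1.432] tcp [0.5806 0.033  0.4536] G [0.5165 0.0188 0.3132] tx [ 0.884  0.196 -0.424] tz [-0.414 -0.091 -0.906] w 0.0067 gf 58.6 F [-0.2 -1.  -1.1]
```

```bash
cat >> h.py <<'E'
def near(off=(0,0,0),a=.03,b=.16,tol=.015,sgn=-1,elev=0):
    """rod search: depth points near line from G along sgn*horizontal tool-x (elev deg)"""
    s,p,M=st(); G=p+.155*M[:,2]; u=M[:,0].copy(); u[2]=0; u/=np.linalg.norm(u)
    u=np.cos(np.radians(elev))*u+np.sin(np.radians(elev))*np.array([0,0,1]); u*=sgn
    for n in ('top','side'):
        im,d=bot.snapshot(n); np.save(f'pics/{n}_n.npy',d); cv2.imwrite(f'pics/{n}_n.png',im)
        P=cloud(n,d).reshape(-1,3); P=P[~np.isnan(P[:,0])]; q=P-G; al=q@u
        P=P[(al>a)&(al<b)&(np.linalg.norm(q-np.outer(al,u),axis=1)<tol)]
        if len(P)<10: print(n,'few',len(P)); continue
        m=np.median(P,0)
        for _ in range(6):
            dd=np.linalg.svd(P-m,full_matrices=False)[2][0]; e=np.linalg.norm((P-m)-np.outer((P-m)@dd,dd),axis=1); P=P[e<max(.004,np.median(e))]; m=P.mean(0)
        dd*=np.sign(dd@u)*sgn; k=(G-m)@dd; c=m+k*dd-G
        print(n,len(P),'d',dd.round(3),'elev',np.degrees(np.arcsin(dd[2])).round(1),'az',np.degrees(np.arctan2(dd[1],dd[0])).round(1),'line at G minus G',c.round(4),'reach',np.sort(((P-G)@dd)*1).round(4)[[0,-1]])
E
python3 -c "
from h import *
near(tol=.025)
a=cv2.imread('pics/top_n.png')[100:250,200:360]; b=cv2.imread('pics/side_n.png')[80:230,180:340]
cv2.imwrite('pics/g3.png',cv2.resize(np.hstack([a,b]),None,fx=2.4,fy=2.4,interpolation=cv2.INTER_CUBIC))
"
```

```text
top few 0
side 196 d [0.971 0.239 0.011] elev 0.6 az 13.8 line at G minus G [-0.001   0.0041  0.0006] reach [-0.145  -0.0313]
```

View pics/g3.png

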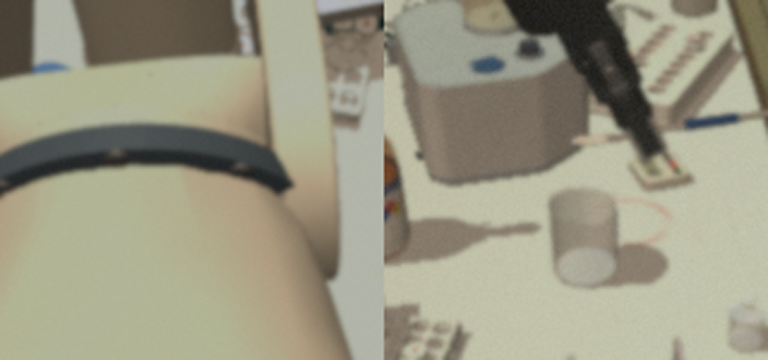

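>>> play_rows:
  series:
    - {"translation": [0.63, 0.13, -0.3], "rotation": [0, 0, 0], "grip": 0}
    - {"translation": [0.63, 0.13, -0.3], "rotation": [0, 0, 0], "grip": 0}
    - {"translation": [0.63, 0.13, -0.3], "rotation": [0, 0, 0], "grip": 0}
    - {"translation": [0.33, 0, 0.7], "rotation": [0, 0, 0], "grip": 0}
    - {"translation": [0.33, 0, 0.7], "rotation": [0, 0, 0], "grip": 0}
    - {"translation": [0.33, 0, 0.7], "rotation": [0, 0, 0], "grip": 0}
    - {"translation": [0.33, 0, 0.7], "rotation": [0, 0, 0], "grip": 0}
    - {"translation": [0.33, 0, 0.7], "rotation": [0, 0, 0], "grip": 0}
    - {"translation": [0.33, 0, 0.7], "rotation": [0, 0, 0], "grip": 0}
    - {"translation": [0.33, 0, 0.7], "rotation": [0, 0, 0], "grip": 0}

```text
t: 8.8
eef_pos: [0.6667, 0.0355, 0.2373]
ee_rot: [0.023, 0.971, 0.105, -0.215]
contact_force: [-0.3, 0.3, -0.1]
width: 0.0061
grip_force: 58.6
```

>>> play_rows:
  series:
    - {"translation": [0, 0, 0], "rotation": [0, 0, 0], "grip": 0}

```text
t: 8.9
eef_pos: [0.6651, 0.0354, 0.2343]
ee_rot: [0.023, 0.97, 0.105, -0.218]
contact_force: [-0.4, 0.8, -0.2]
width: 0.0063
grip_force: 58.6
```

```bash
python3 -c "
from h import *
show(); near(tol=.015)
s,p,M=st(); G=p+.155*M[:,2]; O=np.array([.5255,.0045]); u=np.array([.977,.213]); q=G[:2]-O; print('rest coords',q@u,q@[-.213,.977])
a=cv2.imread('pics/top_n.png')[150:280,240:360]; b=cv2.imread('pics/side_n.png')[180:310,220:340]
cv2.imwrite('pics/g4.png',cv2.resize(np.hstack([a,b]),None,fx=3.2,fy=3.2,interpolation=cv2.INTER_CUBIC))
"
```

```text
t 8.9 j [ 0.067  0.712  1.484 -0.064  1.385  1.448] tcp [0.6651 0.0354 0.2343] G [0.6002 0.0213 0.0943] tx [ 0.882  0.194 -0.429] tz [-0.419 -0.091 -0.904] w 0.0063 gf 58.6 F [-0.4  0.8 -0.2]
top few 0
side 149 d [0.971 0.239 0.018] elev 1.0 az 13.8 line at G minus G [-0.0012  0.0047  0.0035] reach [-0.1424 -0.0303]
rest coords 0.07898302923447222 0.00010854409698814182
```

View pics/g4.png

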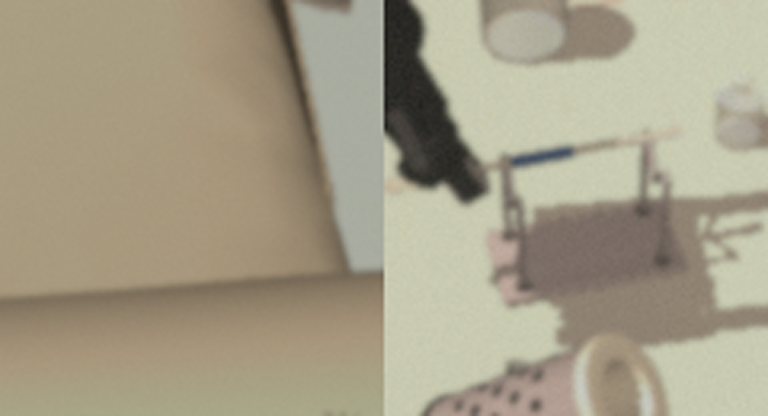

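>>> play_rows:
  series:
    - {"translation": [0.1, 0, 0.2], "rotation": [0, 0, 0], "grip": 0}
    - {"translation": [0.1, 0, 0.2], "rotation": [0, 0, 0], "grip": 0}
    - {"translation": [0.08, 0, 0.16], "rotation": [0, 0, 0], "grip": 0}
    - {"translation": [0, 0, 0], "rotation": [0, 0, 0], "grip": 0}
    - {"translation": [0, 0, 0], "rotation": [0, 0, 0], "grip": 0}

```text
t: 9.5
eef_pos: [0.6674, 0.0358, 0.2135]
ee_rot: [0.024, 0.971, 0.105, -0.215]
contact_force: [1.1, -0.2, -0.4]
width: 0.0065
grip_force: 58.6
```

```bash
python3 -c "
from h import *
show(); near(tol=.015)
"
```

```text
t 9.5 j [ 0.067  0.738  1.487 -0.065  1.349  1.45 ] tcp [0.6674 0.0358 0.2135] G [0.6034 0.0217 0.073 ] tx [ 0.885  0.194 -0.423] tz [-0.413 -0.091 -0.906] w 0.0065 gf 58.6 F [ 1.1 -0.2 -0.4]
top few 0
side 115 d [0.972 0.232 0.027] elev 1.5 az 13.4 line at G minus G [-0.0008  0.0033  0.0017] reach [-0.1442 -0.0305]
```

>>> play_rows:
  series:
    - {"translation": [0.06, 0, 0.13], "rotation": [0, 0, 0], "grip": 0}
    - {"translation": [0, 0, 0], "rotation": [0, 0, 0], "grip": 0}
    - {"translation": [0, 0, 0], "rotation": [0, 0, 0], "grip": 0}

```text
t: 9.9
eef_pos: [0.6679, 0.0352, 0.2088]
ee_rot: [0.024, 0.971, 0.106, -0.215]
contact_force: [1.6, -4.0, 6.8]
width: 0.0066
grip_force: 59.2
```

```bash
python3 -c "
from h import *
show(); near(tol=.015)
"
```

```text
t 9.9 j [ 0.067  0.744  1.487 -0.067  1.341  1.45 ] tcp [0.6679 0.0352 0.2088] G [0.6041 0.0209 0.0682] tx [ 0.886  0.195 -0.422] tz [-0.411 -0.092 -0.907] w 0.0066 gf 59.2 F [ 1.6 -4.   6.8]
top few 0
side 130 d [0.971 0.238 0.001] elev 0.1 az 13.7 line at G minus G [-0.0009  0.0037  0.0018] reach [-0.143  -0.0307]
```

>>> play_rows:
  series:
    - {"translation": [0, 0.05, 0], "rotation": [0, 0, 0], "grip": 0}
    - {"translation": [0, 0, 0], "rotation": [0, 0, 0], "grip": 0.4}
    - {"translation": [0, 0, 0], "rotation": [0, 0, 0], "grip": 0.4}
    - {"translation": [0, 0, 0], "rotation": [0, 0, 0], "grip": 0.4}
    - {"translation": [0, 0, 0], "rotation": [0, 0, 0], "grip": 0.4}
    - {"translation": [0, 0, -0.5], "rotation": [0, 0, 0], "grip": 0.4}
    - {"translation": [0, 0, -1], "rotation": [0, 0, 0], "grip": 0.4}
    - {"translation": [0, 0, -1], "rotation": [0, 0, 0], "grip": 0.4}
    - {"translation": [0, 0, -1], "rotation": [0, 0, 0], "grip": 0.4}
    - {"translation": [0, 0, -1], "rotation": [0, 0, 0], "grip": 0.6}

```text
t: 11.0
eef_pos: [0.7425, 0.0504, 0.3723]
ee_rot: [0.024, 0.971, 0.105, -0.215]
contact_force: [0.4, -0.1, -0.1]
width: 0.0473
grip_force: 0.0
```

```bash
python3 -c "
from h import *
show()
look('5')
a=cv2.imread('pics/top5.png')[150:280,240:360]; b=cv2.imread('pics/side5.png')[180:310,220:340]
cv2.imwrite('pics/g5.png',cv2.resize(np.hstack([a,b]),None,fx=3.2,fy=3.2,interpolation=cv2.INTER_CUBIC))
"
```

```text
t 11.0 j [ 0.079  0.691  1.189 -0.059  1.694  1.439] tcp [0.7425 0.0504 0.3723] G [0.6785 0.0362 0.2319] tx [ 0.885  0.195 -0.423] tz [-0.413 -0.091 -0.906] w 0.0473 gf 0.0 F [ 0.4 -0.1 -0.1]
side spatula 0.6 [222. 229. 312. 253.] 374
  m [0.5635 0.015  0.0694] d [0.975 0.223 0.008] elev 0.4 az 12.9 ends [ 0.4752 -0.0051  0.0687] [0.6437 0.0334 0.0701] tcp-along from +end -0.0358
```

View pics/g5.png

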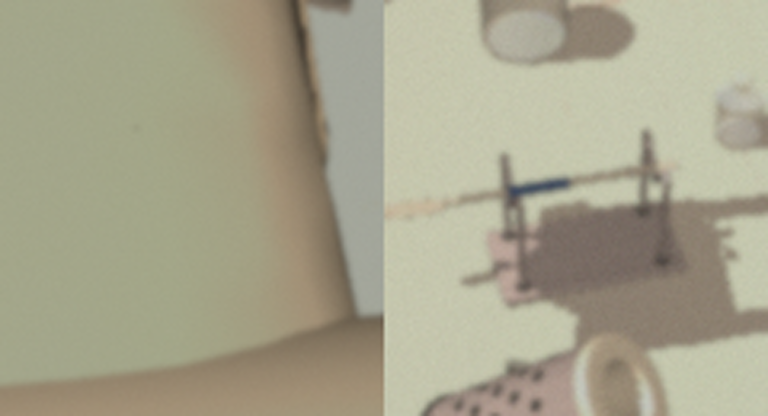

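>>> play_rows:
  series:
    - {"translation": [0, 0, 0], "rotation": [0, 1, 0], "grip": 0.6}
    - {"translation": [0, 0, 0], "rotation": [0, 1, 0], "grip": 0.6}
    - {"translation": [0, 0, 0], "rotation": [0, 1, 0], "grip": 0.6}
    - {"translation": [0, 0, 0], "rotation": [0, 1, 0], "grip": 0.6}
    - {"translation": [0, 0, 0], "rotation": [0, 1, 0], "grip": 0.6}
    - {"translation": [0, 0, 0], "rotation": [0, 1, 0], "grip": 0.6}
    - {"translation": [0, 0, 0], "rotation": [0, 1, 0], "grip": 0.6}
    - {"translation": [0, 0, 0], "rotation": [0, 1, 0], "grip": 0.6}
    - {"translation": [0, 0, 0], "rotation": [0, 0.75, 0], "grip": 0.6}

```text
t: 12.1
eef_pos: [0.7409, 0.05, 0.3688]
ee_rot: [-0.009, 0.99, 0.107, 0.086]
contact_force: [-0.6, 0.0, -1.1]
width: 0.0512
grip_force: 0.0
```

>>> play_rows:
  series:
    - {"translation": [-0.84, 0, 0], "rotation": [0, 0, 0], "grip": 0.6}
    - {"translation": [-0.84, 0, 0], "rotation": [0, 0, 0], "grip": 0.6}
    - {"translation": [-0.84, 0, 0], "rotation": [0, 0, 0], "grip": 0.6}
    - {"translation": [-0.84, 0, 0], "rotation": [0, 0, 0], "grip": 0.6}
    - {"translation": [-0.84, 0, 0], "rotation": [0, 0, 0], "grip": 0.6}
    - {"translation": [-0.84, 0, 0], "rotation": [0, 0, 0], "grip": 0.6}
    - {"translation": [-0.84, 0, 0], "rotation": [0, 0, 0], "grip": 0.6}
    - {"translation": [-0.84, 0, 0], "rotation": [0, 0, 0], "grip": 0.6}
    - {"translation": [0, 0, 0], "rotation": [0, 0, 0], "grip": 0.6}

```text
t: 13.0
eef_pos: [0.478, -0.0071, 0.3214]
ee_rot: [-0.01, 0.991, 0.107, 0.083]
contact_force: [0.4, -1.0, 0.6]
width: 0.0511
grip_force: 0.0
```

```bash
cat >> h.py <<'E'
def go(G):
    s,p,M=st(); dl=np.array(G)-(p+.155*M[:,2]); t=M.T@dl; print('world',dl.round(4),'tool m',t.round(4),'units',(t/.04).round(2))
E
python3 -c "
from h import *
show(); look('6'); go([.5079,.001,.066])"
```

```text
t 13.0 j [-0.033  0.195  2.075  0.065  0.712  1.276] tcp [ 0.478  -0.0071  0.3214] G [ 0.5031 -0.0014  0.1686] tx [0.963 0.211 0.166] tz [ 0.161  0.037 -0.986] w 0.0511 gf 0.0 F [ 0.4 -1.   0.6]
side spatula 0.8 [223. 233. 305. 255.] 257
  m [0.5687 0.0152 0.0694] d [ 0.987  0.162 -0.018] elev -1.0 az 9.4 ends [0.5019 0.0042 0.0706] [0.6355 0.0262 0.0682] tcp-along from +end 0.1369
world [-0.0024  0.0019 -0.1054] tool m [-0.0203 -0.0024  0.1034] units [-0.51 -0.06  2.59]
```

>>> play_rows:
  series:
    - {"translation": [-0.11, -0.01, 0.65], "rotation": [0, 0, 0], "grip": 0.6}
    - {"translation": [-0.11, -0.01, 0.65], "rotation": [0, 0, 0], "grip": 0.6}
    - {"translation": [-0.11, -0.01, 0.65], "rotation": [0, 0, 0], "grip": 0.6}
    - {"translation": [-0.11, -0.01, 0.5], "rotation": [0, 0, 0], "grip": 0.6}
    - {"translation": [0, 0, 0], "rotation": [0, 0, 0], "grip": 0.6}
    - {"translation": [0, 0, 0], "rotation": [0, 0, 0], "grip": 0.6}

```text
t: 13.8
eef_pos: [0.4835, -0.005, 0.2246]
ee_rot: [-0.009, 0.99, 0.108, 0.086]
contact_force: [-0.2, -0.1, 0.7]
width: 0.0515
grip_force: 0.0
```

```bash
python3 -c "
from h import *
show(); go([.5079,.001,.066]); show()"
```

```text
t 13.8 j [-0.028  0.373  2.129  0.092  0.472  1.247] tcp [ 0.4835 -0.005   0.2246] G [0.5097 0.0007 0.0719] tx [0.962 0.212 0.173] tz [ 0.169  0.037 -0.985] w 0.0515 gf 0.0 F [-0.2 -0.1  0.7]
world [-0.0018  0.0003 -0.0059] tool m [-0.0027 -0.0007  0.0055] units [-0.07 -0.02  0.14]
t 13.8 j [-0.028  0.373  2.129  0.092  0.472  1.247] tcp [ 0.4835 -0.005   0.2246] G [0.5097 0.0007 0.0719] tx [0.962 0.212 0.173] tz [ 0.169  0.037 -0.985] w 0.0515 gf 0.0 F [-0.2 -0.1  0.7]
```

>>> play_rows:
  series:
    - {"translation": [-0.06, -0.02, 0.14], "rotation": [0, 0, 0], "grip": 0.6}
    - {"translation": [0, 0, 0], "rotation": [0, 0, 0], "grip": 0.6}
    - {"translation": [0, 0, 0], "rotation": [0, 0, 0], "grip": 0}
    - {"translation": [0, 0, 0], "rotation": [0, 0, 0], "grip": 0}
    - {"translation": [0, 0, 0], "rotation": [0, 0, 0], "grip": 0}
    - {"translation": [0, 0, 0], "rotation": [0, 0, 0], "grip": 0}
    - {"translation": [0, 0, 0], "rotation": [0, 0, 0], "grip": 0}

```text
t: 14.5
eef_pos: [0.4817, -0.0049, 0.2191]
ee_rot: [-0.009, 0.99, 0.108, 0.087]
contact_force: [0.4, -4.0, 3.9]
width: 0.0067
grip_force: 58.5
```

```bash
python3 -c "
from h import *
show()"
```

```text
t 14.5 j [-0.028  0.382  2.136  0.095  0.455  1.245] tcp [ 0.4817 -0.0049  0.2191] G [0.5082 0.0007 0.0665] tx [0.962 0.211 0.175] tz [ 0.171  0.037 -0.985] w 0.0067 gf 58.5 F [ 0.4 -4.   3.9]
```

>>> play_rows:
  series:
    - {"translation": [0.07, 0, -0.4], "rotation": [0, 0, 0], "grip": 0}
    - {"translation": [0.15, 0, -0.82], "rotation": [0, 0, 0], "grip": 0}
    - {"translation": [0.15, 0, -0.82], "rotation": [0, 0, 0], "grip": 0}
    - {"translation": [0.15, 0, -0.82], "rotation": [0, 0, 0], "grip": 0}
    - {"translation": [0.15, 0, -0.82], "rotation": [0, 0, 0], "grip": 0}
    - {"translation": [0.15, 0, -0.82], "rotation": [0, 0, 0], "grip": 0}
    - {"translation": [0.15, 0, -0.82], "rotation": [0, 0, 0], "grip": 0}
    - {"translation": [0.15, 0, -0.82], "rotation": [0, 0, 0], "grip": 0}
    - {"translation": [0, 0, 0], "rotation": [0, 0, 0], "grip": 0}
    - {"translation": [0, 0, 0], "rotation": [0, 0, 0], "grip": 0}

```text
t: 15.5
eef_pos: [0.4826, -0.0042, 0.4687]
ee_rot: [-0.009, 0.99, 0.108, 0.087]
contact_force: [-0.0, 0.4, -1.1]
width: 0.0066
grip_force: 58.5
```

```bash
python3 - <<'E'
from kin import *
show(); near(sgn=1,a=.03,b=.17,tol=.02); near(sgn=-1,a=.02,b=.07,tol=.02)
s,p,M=st()
r=np.radians; a=np.array([np.cos(r(40))*np.cos(r(-15.6)),np.cos(r(40))*np.sin(r(-15.6)),-np.sin(r(40))]); m=np.array([.5125,.231,.1365])
th=-30; u=np.array([np.cos(r(-15.6)),np.sin(r(-15.6)),0]); z=np.array([0,0,1])
T=tool(np.cos(r(th))*u+np.sin(r(th))*z,np.sin(r(th))*u-np.cos(r(th))*z)
rv=R.from_matrix(M.T@T).as_rotvec(degrees=True); print('total turn',rv.round(2),'/4',(rv/4).round(2))
j=s['joint_positions']
for dep in (-.1,-.03,.03,.09):
    G=m+a*(dep-.145); t=G-.155*T[:,2]; j,e=ik(t,T,j); print(dep,G.round(4),'tcp',t.round(4),j.round(2),round(e,4))
E
```

```text
t 15.5 j [-0.026  0.019  1.907  0.048  1.046  1.307] tcp [ 0.4826 -0.0042  0.4687] G [0.509  0.0016 0.316 ] tx [0.962 0.212 0.174] tz [ 0.17   0.037 -0.985] w 0.0066 gf 58.5 F [-0.   0.4 -1.1]
top 164 d [ 0.979  0.203 -0.024] elev -1.4 az 11.7 line at G minus G [-0.0002  0.0019  0.0075] reach [0.0707 0.1462]
side 232 d [ 0.983  0.182 -0.014] elev -0.8 az 10.5 line at G minus G [-0.001   0.0054  0.0029] reach [0.031  0.1446]
top few 0
side 39 d [0.983 0.181 0.03 ] elev 1.7 az 10.4 line at G minus G [ 0.     -0.0002  0.0012] reach [-0.0449 -0.0199]
total turn [  4.98 -39.04  28.13] /4 [ 1.24 -9.76  7.03]
-0.1 [0.3317 0.2815 0.294 ] tcp [0.4064 0.2606 0.4282] [0.45 0.23 1.81 0.34 1.52 2.21] 0.0
-0.03 [0.3834 0.2671 0.249 ] tcp [0.458  0.2462 0.3832] [0.39 0.34 1.76 0.31 1.47 2.13] 0.0
0.03 [0.4277 0.2547 0.2104] tcp [0.5023 0.2338 0.3447] [0.35 0.43 1.71 0.3  1.44 2.08] 0.0
0.09 [0.4719 0.2423 0.1719] tcp [0.5466 0.2215 0.3061] [0.31 0.53 1.65 0.28 1.42 2.04] 0.0
```

>>> play_rows:
  series:
    - {"translation": [0, 0, 0], "rotation": [0.12, -0.98, 0.7], "grip": 0}
    - {"translation": [0, 0, 0], "rotation": [0.12, -0.98, 0.7], "grip": 0}
    - {"translation": [0, 0, 0], "rotation": [0.12, -0.98, 0.7], "grip": 0}
    - {"translation": [0, 0, 0], "rotation": [0.12, -0.98, 0.7], "grip": 0}
    - {"translation": [0, 0, 0], "rotation": [0.12, -0.98, 0.7], "grip": 0}
    - {"translation": [0, 0, 0], "rotation": [0.12, -0.98, 0.7], "grip": 0}
    - {"translation": [0, 0, 0], "rotation": [0.12, -0.98, 0.7], "grip": 0}
    - {"translation": [0, 0, 0], "rotation": [0.12, -0.98, 0.7], "grip": 0}
    - {"translation": [0, 0, 0], "rotation": [0.12, -0.98, 0.7], "grip": 0}
    - {"translation": [0, 0, 0], "rotation": [0.12, -0.98, 0.7], "grip": 0}

```text
t: 16.7
eef_pos: [0.4828, -0.0043, 0.4673]
ee_rot: [-0.033, 0.956, -0.131, -0.259]
contact_force: [-0.1, 0.1, -1.0]
width: 0.0064
grip_force: 58.5
```

>>> play_rows:
  series:
    - {"translation": [0, 0, 0], "rotation": [0, 0, 0], "grip": 0}
    - {"translation": [0, 0, 0], "rotation": [0, 0, 0], "grip": 0}

```text
t: 16.9
eef_pos: [0.4829, -0.0044, 0.4675]
ee_rot: [-0.033, 0.957, -0.13, -0.256]
contact_force: [-0.6, -0.2, -0.4]
width: 0.0063
grip_force: 58.5
```

```bash
cat >> h.py <<'E'
rr=np.radians
AX=np.array([np.cos(rr(40))*np.cos(rr(-15.6)),np.cos(rr(40))*np.sin(rr(-15.6)),-np.sin(rr(40))]); MO=np.array([.5125,.231,.1365])
E
python3 - <<'E'
from h import *
show(); near(sgn=1,a=.03,b=.17,tol=.02,elev=-40)
go(MO+AX*(-.06-.146)); s,p,M=st(); print('axis in tool',(M.T@AX).round(3), 'tilt',np.degrees(np.arcsin(M[2,0])),'yaw',np.degrees(np.arctan2(M[1,0],M[0,0])))
E
```

```text
t 16.9 j [-0.05   0.223  1.719  0.108  1.711  1.777] tcp [ 0.4829 -0.0044  0.4675] G [0.4083 0.0158 0.3331] tx [ 0.835 -0.231 -0.499] tz [-0.482  0.13  -0.867] w 0.0063 gf 58.5 F [-0.6 -0.2 -0.4]
top few 0
side 167 d [ 0.709 -0.234 -0.665] elev -41.7 az -18.2 line at G minus G [0.0051 0.0044 0.0039] reach [0.0299 0.1442]
world [-0.0477  0.2575 -0.0648] tool m [-0.067  -0.2358  0.1127] units [-1.68 -5.9   2.82]
axis in tool [0.984 0.001 0.175] tilt -29.89540421668864 yaw -15.458070541428782
```

>>> play_rows:
  series:
    - {"translation": [-0.21, -0.74, 0.35], "rotation": [0, 0, 0], "grip": 0}
    - {"translation": [-0.21, -0.74, 0.35], "rotation": [0, 0, 0], "grip": 0}
    - {"translation": [-0.21, -0.74, 0.35], "rotation": [0, 0, 0], "grip": 0}
    - {"translation": [-0.21, -0.74, 0.35], "rotation": [0, 0, 0], "grip": 0}
    - {"translation": [-0.21, -0.74, 0.35], "rotation": [0, 0, 0], "grip": 0}
    - {"translation": [-0.21, -0.74, 0.35], "rotation": [0, 0, 0], "grip": 0}
    - {"translation": [-0.21, -0.74, 0.35], "rotation": [0, 0, 0], "grip": 0}
    - {"translation": [-0.21, -0.74, 0.35], "rotation": [0, 0, 0], "grip": 0}
    - {"translation": [0, 0, 0], "rotation": [0, 0, 0], "grip": 0}
    - {"translation": [0, 0, 0], "rotation": [0, 0, 0], "grip": 0}

```text
t: 18.0
eef_pos: [0.4354, 0.2546, 0.4043]
ee_rot: [-0.033, 0.957, -0.129, -0.256]
contact_force: [-0.2, -0.6, 0.3]
width: 0.0066
grip_force: 58.6
```

```bash
python3 - <<'E'
from h import *
show(); near(sgn=1,a=.03,b=.155,tol=.02,elev=-40)
go(MO+AX*(-.06-.146))
a=cv2.imread('pics/top_n.png')[120:260,130:290]; b=cv2.imread('pics/side_n.png')[235:375,200:360]
cv2.imwrite('pics/g6.png',cv2.resize(np.hstack([a,b]),None,fx=2.4,fy=2.4,interpolation=cv2.INTER_CUBIC))
E
```

```text
t 18.0 j [0.42  0.287 1.783 0.321 1.496 2.165] tcp [0.4354 0.2546 0.4043] G [0.3607 0.2747 0.27  ] tx [ 0.836 -0.23  -0.499] tz [-0.482  0.13  -0.867] w 0.0066 gf 58.6 F [-0.2 -0.6  0.3]
top 58 d [ 0.789 -0.215 -0.575] elev -35.1 az -15.2 line at G minus G [-0.0037  0.0003 -0.0051] reach [0.1086 0.1471]
side 331 d [ 0.724 -0.225 -0.653] elev -40.7 az -17.2 line at G minus G [0.0041 0.0022 0.0038] reach [0.0299 0.1466]
world [-0.0007 -0.0005 -0.0013] tool m [0.0002 0.0007 0.0014] units [0.   0.02 0.04]
```

View pics/g6.png

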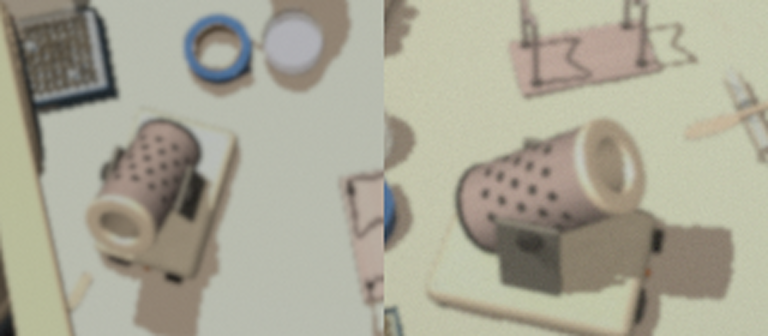

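```bash
python3 - <<'E'
from h import *
s,p,M=st(); G=p+.155*M[:,2]; tip=G+.146*AX
for n in('top','side'): print(n,'tip',proj(n,tip).round(1),'mouth',proj(n,MO).round(1))
def tri(a,b):
    t1,r1=ray('top',a);t2,r2=ray('side',b); r1=r1[0];r2=r2[0]
    k=np.linalg.lstsq(np.c_[r1,-r2],t2-t1,rcond=None)[0]; A,B=t1+k[0]*r1,t2+k[1]*r2
    return (A+B)/2,np.linalg.norm(A-B)
print('expected tip',tip.round(4)); print('tri tip',tri((167.5,234.2),(325.8,290.4))); print('tri mouth',tri((180.8,212.5),(294.2,303.8)))
# spoon points near tip from clouds
for n in('top','side'):
    P=cloud(n,np.load(f'pics/{n}_n.npy')).reshape(-1,3); q=P-G; al=q@AX; ok=(al>.10)&(al<.16)&(np.linalg.norm(q-np.outer(al,AX),axis=1)<.02)
    P=P[ok]; e=P-G; al=e@AX; perp=e-np.outer(al,AX); print(n,len(P),'mean along',al.mean().round(3),'max',al.max().round(4),'perp offset (tool xyz)',(M.T@np.median(perp,0)).round(4),'world',np.median(perp,0).round(4))
E
```

```text
top tip [[167.3 235.3]] mouth [[179.8 215.3]]
side tip [[326.8 291.2]] mouth [[296.1 302.6]]
expected tip [0.469  0.2439 0.1764]
tri tip (array([0.47070865, 0.24324881, 0.17759921]), np.float64(0.00045943473503206304))
tri mouth (array([0.51703908, 0.23022174, 0.13325623]), np.float64(0.0033432887874054115))
top 83 mean along 0.128 max 0.1468 perp offset (tool xyz) [ 0.0007 -0.0006 -0.0037] world [ 0.0026 -0.0001  0.0028]
side 164 mean along 0.125 max 0.1463 perp offset (tool xyz) [ 0.0005 -0.0011 -0.0025] world [0.0019 0.0006 0.0019]
```

>>> play_rows:
  series:
    - {"translation": [0.54, 0, 0.1], "rotation": [0, 0, 0], "grip": 0}
    - {"translation": [0.54, 0, 0.1], "rotation": [0, 0, 0], "grip": 0}
    - {"translation": [0.54, 0, 0.1], "rotation": [0, 0, 0], "grip": 0}
    - {"translation": [0.54, 0, 0.1], "rotation": [0, 0, 0], "grip": 0}
    - {"translation": [0.54, 0, 0.1], "rotation": [0, 0, 0], "grip": 0}
    - {"translation": [0, 0, 0], "rotation": [0, 0, 0], "grip": 0}
    - {"translation": [0, 0, 0], "rotation": [0, 0, 0], "grip": 0}

```text
t: 18.8
eef_pos: [0.5164, 0.2309, 0.3332]
ee_rot: [-0.034, 0.957, -0.131, -0.257]
contact_force: [0.2, 0.4, 0.3]
width: 0.0066
grip_force: 58.6
```

```bash
cat >> h.py <<'E'
def dep():
    s,p,M=st(); G=p+.155*M[:,2]; q=G+.146*AX-MO; a=q@AX; f=s['contact_force']
    print('t',round(s['t'],2),'depth',a.round(4),'perp tool',(M.T@(q-a*AX)).round(4),'F axial',(f@AX).round(2),'F',f.round(1),'w',round(s['width'],4))
E
python3 -c "
from h import *
dep(); near(sgn=1,a=.02,b=.09,tol=.015,elev=-40)"
```

```text
t 18.8 depth 0.0494 perp tool [ 0.0001 -0.0005 -0.0005] F axial -0.07 F [0.2 0.4 0.3] w 0.0066
top few 0
side 122 d [ 0.734 -0.248 -0.632] elev -39.2 az -18.7 line at G minus G [0.0038 0.0047 0.0026] reach [0.0279 0.0898]
```

>>> play_rows:
  series:
    - {"translation": [0.2, 0, 0.035], "rotation": [0, 0, 0], "grip": 0}
    - {"translation": [0.2, 0, 0.035], "rotation": [0, 0, 0], "grip": 0}
    - {"translation": [0.2, 0, 0.035], "rotation": [0, 0, 0], "grip": 0}
    - {"translation": [0, 0, 0], "rotation": [0, 0, 0], "grip": 0}
    - {"translation": [0, 0, 0], "rotation": [0, 0, 0], "grip": 0}

```text
t: 19.4
eef_pos: [0.5344, 0.2267, 0.3171]
ee_rot: [-0.033, 0.957, -0.13, -0.257]
contact_force: [0.1, -0.8, -0.0]
width: 0.0067
grip_force: 58.6
```

```bash
python3 -c "
from h import *
dep()"
```

```text
t 19.4 depth 0.0739 perp tool [-0.     -0.0011  0.    ] F axial 0.25 F [ 0.1 -0.8 -0. ] w 0.0067
```

>>> play_rows:
  series:
    - {"translation": [0.075, 0, 0.013], "rotation": [0, 0, 0], "grip": 0}
    - {"translation": [0.075, 0, 0.013], "rotation": [0, 0, 0], "grip": 0}
    - {"translation": [0, 0, 0], "rotation": [0, 0, 0], "grip": 0}

```text
t: 19.7
eef_pos: [0.5388, 0.2255, 0.3134]
ee_rot: [-0.034, 0.957, -0.13, -0.257]
contact_force: [-2.0, 0.9, 1.3]
width: 0.0069
grip_force: 58.6
```

```bash
python3 -c "
from h import *
dep()"
```

```text
t 19.7 depth 0.0797 perp tool [ 0.     -0.0012 -0.0001] F axial -2.51 F [-2.   0.9  1.3] w 0.0069
```

>>> play_rows:
  series:
    - {"translation": [0.075, 0, 0.013], "rotation": [0, 0, 0], "grip": 0}
    - {"translation": [0.075, 0, 0.013], "rotation": [0, 0, 0], "grip": 0}
    - {"translation": [0, 0, 0], "rotation": [0, 0, 0], "grip": 0}

```text
t: 20.0
eef_pos: [0.5433, 0.2242, 0.3094]
ee_rot: [-0.034, 0.957, -0.13, -0.257]
contact_force: [-2.2, 1.3, 2.3]
width: 0.0064
grip_force: 58.6
```

```bash
python3 -c "
from h import *
dep()"
```

```text
t 20.0 depth 0.0859 perp tool [ 0.     -0.0012 -0.    ] F axial -3.4 F [-2.2  1.3  2.3] w 0.0064
```

>>> play_rows:
  series:
    - {"translation": [0.05, 0, 0.009], "rotation": [0, 0, 0], "grip": 0}
    - {"translation": [0, 0, 0], "rotation": [0, 0, 0], "grip": 0}

```text
t: 20.2
eef_pos: [0.5448, 0.2238, 0.3082]
ee_rot: [-0.034, 0.957, -0.13, -0.257]
contact_force: [-3.2, 0.3, 2.9]
width: 0.0064
grip_force: 58.6
```

```bash
python3 -c "
from h import *
dep()"
```

```text
t 20.2 depth 0.0879 perp tool [ 0.     -0.0012 -0.0001] F axial -4.24 F [-3.2  0.3  2.9] w 0.0064
```

>>> play_rows:
  series:
    - {"translation": [0.05, 0, 0.009], "rotation": [0, 0, 0], "grip": 0}
    - {"translation": [0, 0, 0], "rotation": [0, 0, 0], "grip": 0}

```text
t: 20.4
eef_pos: [0.546, 0.2234, 0.307]
ee_rot: [-0.034, 0.957, -0.13, -0.257]
contact_force: [-5.1, 2.0, 3.8]
width: 0.0067
grip_force: 58.7
```

```bash
python3 -c "
from h import *
dep()"
```

```text
t 20.4 depth 0.0895 perp tool [-0.     -0.0012  0.    ] F axial -6.62 F [-5.1  2.   3.8] w 0.0067
```

>>> play_rows:
  series:
    - {"translation": [0.03, 0, 0.005], "rotation": [0, 0, 0], "grip": 0}
    - {"translation": [0, 0, 0], "rotation": [0, 0, 0], "grip": 0}
    - {"translation": [0, 0, 0], "rotation": [0, 0, 0], "grip": 0}

```text
t: 20.7
eef_pos: [0.5462, 0.2234, 0.3065]
ee_rot: [-0.034, 0.957, -0.13, -0.258]
contact_force: [-8.9, 2.0, 7.3]
width: 0.0066
grip_force: 58.7
```

```bash
python3 -c "
from h import *
dep()"
```

```text
t 20.7 depth 0.0896 perp tool [-0.0001 -0.0011  0.0003] F axial -11.68 F [-8.9  2.   7.3] w 0.0066
```

>>> play_rows:
  series:
    - {"translation": [0, 0, 0], "rotation": [0, 0, 0], "grip": 0}
    - {"translation": [0, 0, 0], "rotation": [0, 0, 0], "grip": 0}
    - {"translation": [0, 0, 0], "rotation": [0, 0, 0], "grip": 0}
    - {"translation": [0, 0, 0], "rotation": [0, 0, 0], "grip": 0}
    - {"translation": [0, 0, 0], "rotation": [0, 0, 0], "grip": 0}
    - {"translation": [0, 0, 0], "rotation": [0, 0, 0], "grip": 0}
    - {"translation": [0, 0, 0], "rotation": [0, 0, 0], "grip": 0}
    - {"translation": [0, 0, 0], "rotation": [0, 0, 0], "grip": 0}
    - {"translation": [0, 0, 0], "rotation": [0, 0, 0], "grip": 0}
    - {"translation": [0, 0, 0], "rotation": [0, 0, 0], "grip": 0}

```text
t: 21.7
eef_pos: [0.5462, 0.2234, 0.3065]
ee_rot: [-0.034, 0.957, -0.13, -0.258]
contact_force: [-7.8, 2.0, 7.8]
width: 0.0068
grip_force: 58.7
```

```bash
python3 -c "
from h import *
dep()"
```

```text
t 21.7 depth 0.0896 perp tool [-0.     -0.0011  0.0003] F axial -11.22 F [-7.8  2.   7.8] w 0.0068
```

>>> play_rows:
  series:
    - {"translation": [0, 0, 0], "rotation": [0, 0, 0], "grip": 0}
    - {"translation": [0, 0, 0], "rotation": [0, 0, 0], "grip": 0}
    - {"translation": [0, 0, 0], "rotation": [0, 0, 0], "grip": 0}
    - {"translation": [0, 0, 0], "rotation": [0, 0, 0], "grip": 0}
    - {"translation": [0, 0, 0], "rotation": [0, 0, 0], "grip": 0}
    - {"translation": [0, 0, 0], "rotation": [0, 0, 0], "grip": 0}
    - {"translation": [0, 0, 0], "rotation": [0, 0, 0], "grip": 0}
    - {"translation": [0, 0, 0], "rotation": [0, 0, 0], "grip": 0}
    - {"translation": [0, 0, 0], "rotation": [0, 0, 0], "grip": 0}
    - {"translation": [0, 0, 0], "rotation": [0, 0, 0], "grip": 0}

```text
t: 22.7
eef_pos: [0.5463, 0.2234, 0.3065]
ee_rot: [-0.034, 0.957, -0.13, -0.258]
contact_force: [-9.0, 2.9, 7.6]
width: 0.0067
grip_force: 58.7
```

```bash
python3 -c "
from h import *
dep()"
```

```text
t 22.7 depth 0.0897 perp tool [-0.     -0.0011  0.0002] F axial -12.06 F [-9.   2.9  7.6] w 0.0067
```

>>> play_rows:
  series:
    - {"translation": [-0.4, 0, -0.07], "rotation": [0, 0, 0], "grip": 0}
    - {"translation": [-0.54, 0, -0.1], "rotation": [0, 0, 0], "grip": 0}
    - {"translation": [-0.54, 0, -0.1], "rotation": [0, 0, 0], "grip": 0}
    - {"translation": [-0.54, 0, -0.1], "rotation": [0, 0, 0], "grip": 0}
    - {"translation": [-0.54, 0, -0.1], "rotation": [0, 0, 0], "grip": 0}
    - {"translation": [-0.54, 0, -0.1], "rotation": [0, 0, 0], "grip": 0}
    - {"translation": [-0.54, 0, -0.1], "rotation": [0, 0, 0], "grip": 0}
    - {"translation": [0, 0, 0], "rotation": [0, 0, 0], "grip": 0}
    - {"translation": [0, 0, 0], "rotation": [0, 0, 0], "grip": 0}

```text
t: 23.6
eef_pos: [0.4387, 0.2534, 0.4026]
ee_rot: [-0.034, 0.958, -0.13, -0.255]
contact_force: [0.9, -0.1, -0.5]
width: 0.0068
grip_force: 58.6
```

```bash
python3 - <<'E'
from kin import *
dep(); near(sgn=1,a=.03,b=.17,tol=.02,elev=-40)
s,p,M=st(); r=np.radians
th=10;yw=12.4; u=np.array([np.cos(r(yw)),np.sin(r(yw)),0]); z=np.array([0,0,1])
T=tool(np.cos(r(th))*u+np.sin(r(th))*z,np.sin(r(th))*u-np.cos(r(th))*z)
rv=R.from_matrix(M.T@T).as_rotvec(degrees=True); print('turn/4',(rv/4).round(2)); show()
E
```

```text
t 23.6 depth -0.0567 perp tool [ 0.0003 -0.0013 -0.0017] F axial 0.94 F [ 0.9 -0.1 -0.5] w 0.0068
top 50 d [ 0.79  -0.156 -0.593] elev -36.4 az -11.2 line at G minus G [-0.0035 -0.0074 -0.0027] reach [0.1092 0.1474]
side 329 d [ 0.725 -0.222 -0.652] elev -40.7 az -17.0 line at G minus G [0.0037 0.0025 0.0033] reach [0.0299 0.1488]
turn/4 [-1.19  9.79 -7.  ]
t 23.7 j [0.415 0.294 1.78  0.32  1.493 2.162] tcp [0.439  0.2532 0.4018] G [0.3644 0.2735 0.2674] tx [ 0.835 -0.232 -0.499] tz [-0.481  0.131 -0.867] w 0.0065 gf 58.6 F [-0.3 -0.1 -1.3]
```

>>> play_rows:
  series:
    - {"translation": [0.21, 0.74, -0.35], "rotation": [0, 0, 0], "grip": 0}
    - {"translation": [0.21, 0.74, -0.35], "rotation": [0, 0, 0], "grip": 0}
    - {"translation": [0.21, 0.74, -0.35], "rotation": [0, 0, 0], "grip": 0}
    - {"translation": [0.21, 0.74, -0.35], "rotation": [0, 0, 0], "grip": 0}
    - {"translation": [0.21, 0.74, -0.35], "rotation": [0, 0, 0], "grip": 0}
    - {"translation": [0.21, 0.74, -0.35], "rotation": [0, 0, 0], "grip": 0}
    - {"translation": [0.21, 0.74, -0.35], "rotation": [0, 0, 0], "grip": 0}
    - {"translation": [0.21, 0.74, -0.35], "rotation": [0, 0, 0], "grip": 0}

```text
t: 24.5
eef_pos: [0.4862, -0.007, 0.4658]
ee_rot: [-0.034, 0.957, -0.131, -0.257]
contact_force: [-0.1, 0.2, -0.2]
width: 0.0065
grip_force: 58.6
```

>>> play_rows:
  series:
    - {"translation": [0, 0, 0], "rotation": [-0.12, 0.98, -0.7], "grip": 0}
    - {"translation": [0, 0, 0], "rotation": [-0.12, 0.98, -0.7], "grip": 0}
    - {"translation": [0, 0, 0], "rotation": [-0.12, 0.98, -0.7], "grip": 0}
    - {"translation": [0, 0, 0], "rotation": [-0.12, 0.98, -0.7], "grip": 0}
    - {"translation": [0, 0, 0], "rotation": [-0.12, 0.98, -0.7], "grip": 0}
    - {"translation": [0, 0, 0], "rotation": [-0.12, 0.98, -0.7], "grip": 0}
    - {"translation": [0, 0, 0], "rotation": [-0.12, 0.98, -0.7], "grip": 0}
    - {"translation": [0, 0, 0], "rotation": [-0.12, 0.98, -0.7], "grip": 0}
    - {"translation": [0, 0, 0], "rotation": [-0.12, 0.98, -0.7], "grip": 0}
    - {"translation": [0, 0, 0], "rotation": [-0.12, 0.98, -0.7], "grip": 0}

```text
t: 25.5
eef_pos: [0.486, -0.0056, 0.4656]
ee_rot: [-0.009, 0.99, 0.108, 0.088]
contact_force: [-0.3, -0.5, 0.6]
width: 0.0068
grip_force: 58.6
```

>>> play_rows:
  series:
    - {"translation": [0, 0, 0], "rotation": [0, 0, 0], "grip": 0}
    - {"translation": [0, 0, 0], "rotation": [0, 0, 0], "grip": 0}

```text
t: 25.7
eef_pos: [0.4857, -0.0054, 0.4658]
ee_rot: [-0.009, 0.991, 0.107, 0.085]
contact_force: [0.2, -0.9, -0.7]
width: 0.0067
grip_force: 58.6
```

```bash
python3 - <<'E'
from h import *
show(); near(sgn=1,a=.03,b=.17,tol=.02); go([.5082,-.001,.095])
E
```

```text
t 25.7 j [-0.029  0.028  1.904  0.048  1.043  1.307] tcp [ 0.4857 -0.0054  0.4658] G [5.116e-01 3.000e-04 3.131e-01] tx [0.963 0.21  0.171] tz [ 0.167  0.037 -0.985] w 0.0067 gf 58.6 F [ 0.2 -0.9 -0.7]
top 147 d [ 0.981  0.192 -0.031] elev -1.8 az 11.1 line at G minus G [-0.0003  0.003   0.0081] reach [0.0752 0.1462]
side 230 d [ 0.984  0.175 -0.014] elev -0.8 az 10.1 line at G minus G [-0.001   0.0058  0.0039] reach [0.0303 0.1459]
world [-0.0037 -0.0014 -0.2182] tool m [-0.0413  0.0006  0.2143] units [-1.03  0.02  5.36]
```

>>> play_rows:
  series:
    - {"translation": [-0.15, 0, 0.76], "rotation": [0, 0, 0], "grip": 0}
    - {"translation": [-0.15, 0, 0.76], "rotation": [0, 0, 0], "grip": 0}
    - {"translation": [-0.15, 0, 0.76], "rotation": [0, 0, 0], "grip": 0}
    - {"translation": [-0.15, 0, 0.76], "rotation": [0, 0, 0], "grip": 0}
    - {"translation": [-0.15, 0, 0.76], "rotation": [0, 0, 0], "grip": 0}
    - {"translation": [-0.15, 0, 0.76], "rotation": [0, 0, 0], "grip": 0}
    - {"translation": [-0.15, 0, 0.76], "rotation": [0, 0, 0], "grip": 0}
    - {"translation": [0, 0, 0], "rotation": [0, 0, 0], "grip": 0}
    - {"translation": [0, 0, 0], "rotation": [0, 0, 0], "grip": 0}

```text
t: 26.7
eef_pos: [0.4816, -0.0061, 0.2493]
ee_rot: [-0.009, 0.99, 0.107, 0.086]
contact_force: [0.4, -0.0, 0.9]
width: 0.0065
grip_force: 58.6
```

```bash
python3 - <<'E'
from h import *
show(); near(sgn=1,a=.075,b=.17,tol=.02); go([.5082,-.001,.0675])
E
```

```text
t 26.7 j [-0.031  0.324  2.12   0.083  0.532  1.256] tcp [ 0.4816 -0.0061  0.2493] G [ 5.076e-01 -4.000e-04  9.660e-02] tx [0.962 0.211 0.172] tz [ 0.168  0.037 -0.985] w 0.0065 gf 58.6 F [ 0.4 -0.   0.9]
top 78 d [ 0.981  0.19  -0.03 ] elev -1.7 az 11.0 line at G minus G [-0.0004  0.0034  0.0084] reach [0.0755 0.1478]
side 91 d [ 0.982  0.189 -0.013] elev -0.7 az 10.9 line at G minus G [-0.0008  0.0047  0.0046] reach [0.0765 0.1464]
world [-0.0006 -0.0006 -0.0306] tool m [-0.0061  0.0004  0.03  ] units [-0.15  0.01  0.75]
```

Lower the remaining 30 mm slowly.

>>> play_rows:
  series:
    - {"translation": [-0.05, 0, 0.25], "rotation": [0, 0, 0], "grip": 0}
    - {"translation": [-0.05, 0, 0.25], "rotation": [0, 0, 0], "grip": 0}
    - {"translation": [-0.03, 0, 0.15], "rotation": [0, 0, 0], "grip": 0}
    - {"translation": [-0.02, 0, 0.08], "rotation": [0, 0, 0], "grip": 0}
    - {"translation": [0, 0, 0], "rotation": [0, 0, 0], "grip": 0}
    - {"translation": [0, 0, 0], "rotation": [0, 0, 0], "grip": 0}

```text
t: 27.4
eef_pos: [0.4805, -0.0063, 0.2195]
ee_rot: [-0.009, 0.99, 0.108, 0.086]
contact_force: [-0.7, 0.2, 0.4]
width: 0.0067
grip_force: 58.7
```

```bash
python3 - <<'E'
from h import *
show(); near(sgn=1,a=.075,b=.17,tol=.02)
E
```

```text
t 27.4 j [-0.031  0.38   2.138  0.096  0.457  1.241] tcp [ 0.4805 -0.0063  0.2195] G [ 0.5067 -0.0006  0.0668] tx [0.962 0.211 0.173] tz [ 0.169  0.037 -0.985] w 0.0067 gf 58.7 F [-0.7  0.2  0.4]
top 79 d [ 0.978  0.205 -0.023] elev -1.3 az 11.8 line at G minus G [-0.0002  0.0018  0.0081] reach [0.0752 0.1477]
side 96 d [ 0.986  0.167 -0.007] elev -0.4 az 9.6 line at G minus G [-0.001   0.0061  0.0031] reach [0.0748 0.1461]
```

>>> play_rows:
  series:
    - {"translation": [0, 0, 0.02], "rotation": [0, 0, 0], "grip": 0}
    - {"translation": [0, 0, 0], "rotation": [0, 0, 0], "grip": 0.1}
    - {"translation": [0, 0, 0], "rotation": [0, 0, 0], "grip": 0.4}
    - {"translation": [0, 0, 0], "rotation": [0, 0, 0], "grip": 0.4}
    - {"translation": [0, 0, 0], "rotation": [0, 0, 0], "grip": 0.4}
    - {"translation": [0, 0, 0], "rotation": [0, 0, 0], "grip": 0.4}
    - {"translation": [0, 0, -0.3], "rotation": [0, 0, 0], "grip": 0.4}
    - {"translation": [0, 0, -0.6], "rotation": [0, 0, 0], "grip": 0.4}
    - {"translation": [0, 0, -1], "rotation": [0, 0, 0], "grip": 0.4}
    - {"translation": [0, 0, -1], "rotation": [0, 0, 0], "grip": 0.4}

```text
t: 28.5
eef_pos: [0.4602, -0.0107, 0.3346]
ee_rot: [-0.009, 0.99, 0.108, 0.086]
contact_force: [-0.1, 0.5, -0.5]
width: 0.0343
grip_force: 0.0
```

>>> play_rows:
  series:
    - {"translation": [0, 0, -1], "rotation": [0, 0, 0], "grip": 0.4}
    - {"translation": [0, 0, -1], "rotation": [0, 0, 0], "grip": 0.4}
    - {"translation": [-1, 0, 0], "rotation": [0, 0, 0], "grip": 0.4}
    - {"translation": [0, 0, 0], "rotation": [0, 0, 0], "grip": 0.4}
    - {"translation": [0, 0, 0], "rotation": [0, 0, 0], "grip": 0.4}

```text
t: 29.0
eef_pos: [0.408, -0.0221, 0.4055]
ee_rot: [-0.009, 0.99, 0.107, 0.087]
contact_force: [-0.3, -0.5, 0.1]
width: 0.0341
grip_force: 0.0
```

```bash
python3 - <<'E'
from h import *
show(); look('9',('spatula','tool_beaker','weigh_bottle'))
a=cv2.imread('pics/top9.png')[130:280,240:440]; b=cv2.imread('pics/side9.png')[140:290,210:350]
cv2.imwrite('pics/g9.png',cv2.resize(np.hstack([a,b]),None,fx=2.3,fy=2.3,interpolation=cv2.INTER_CUBIC))
E
```

```text
t 29.0 j [-0.079 -0.044  2.117  0.064  0.901  1.241] tcp [ 0.408  -0.0221  0.4055] G [ 0.4345 -0.0164  0.2529] tx [0.962 0.211 0.175] tz [ 0.171  0.037 -0.985] w 0.0341 gf 0.0 F [-0.3 -0.5  0.1]
top spatula 0.77 [278. 160. 299. 239.] 220
  m [0.5557 0.0113 0.0717] d [0.979 0.205 0.011] elev 0.6 az 11.8 ends [ 0.465  -0.0077  0.0707] [0.65   0.0311 0.0728] tcp-along from +end 0.2186
top spatula 0.56 [379. 180. 419. 214.] 1091
  m [ 0.5715 -0.2636  0.0228] d [ 0.124 -0.37   0.921] elev 67.1 az -71.5 ends [ 0.5683 -0.2542 -0.0008] [ 0.5761 -0.2774  0.057 ] tcp-along from +end -0.0665
top tool_beaker 0.82 [376. 179. 421. 216.] 1140
[[0.529, -0.276, -0.001], [0.567, -0.251, 0.029], [0.595, -0.206, 0.086]]
side spatula 0.7 [226. 234. 278. 250.] 169
  m [0.5914 0.0203 0.0696] d [ 0.983  0.181 -0.013] elev -0.8 az 10.5 ends [0.5331 0.0095 0.0704] [0.6457 0.0303 0.0689] tcp-along from +end 0.2186
side tool_beaker 0.57 [251. 157. 280. 201.] 1153
[[0.527, -0.277, -0.0], [0.561, -0.218, 0.053], [0.595, -0.203, 0.082]]
side tool_beaker 0.41 [252. 216. 313. 273.] 1421
[[0.467, -0.028, 0.003], [0.522, 0.008, 0.005], [0.58, 0.041, 0.075]]
side weigh_bottle 0.56 [323. 203. 340. 229.] 311
[[0.391, -0.12, -0.0], [0.407, -0.101, 0.032], [0.421, -0.093, 0.055]]
```

View pics/g9.png

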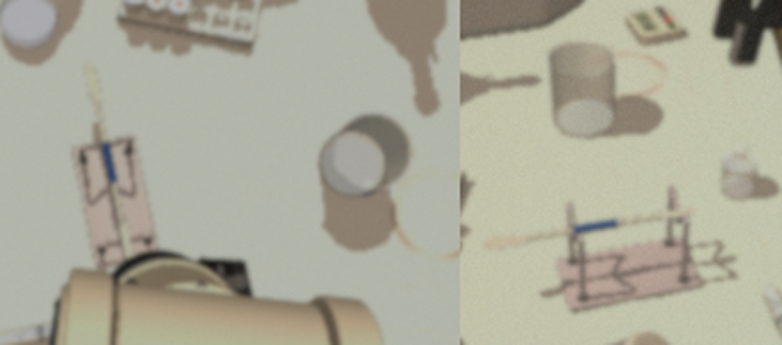

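The spatula lies level in both saddles, with the spoon (left in the side view) well past the far frame. The beaker and weighing bottle are standing, and the gripper is clear of everything.

```bash
python3 -c "
from bench import bot
print(bot.hand_in())"
```

```text
the job is handed in; nothing more can be done
None
```

I handed the job in at about 29 s: the spatula was regrasped by its blade half, its spoon held against the steriliser cup's stop for about 2.4 s, and laid in both saddles with the spoon about 75 mm past the far one, the beaker and weighing bottle still standing; the hand-in returned no verdict.

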